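# Lock a sample tube into the clamshell leak-check clamp

## Task

Load the leak-check clamp: push the tube carriage along its rail until the spring detent clicks and it is fully home, then swing the open lid shut over the tube. Take the red-knobbed locking pin out of its stand, push it down through the aligned holes of lid and base, and press it down until the sprung lid is fully shut. Finish while still holding the pin's knob and pressing the halves shut (the lid springs ajar if you let go); leave the timer and the two dropper bottles alone.

Things in the scene. Friction and masses are not known exactly. Their poses are not given: they have to be found in the camera images.
- clamp: The clamp's fixed white lower half, 150 (x) x 120 (y) x 30 mm, bolted to the desk, with an aluminium rail 56 mm wide running out of it to y = +180 mm. Origin on the desk under the middle of the tube channel; z up; its own +x points to the hinge side (away from the robot), and the carriage slides toward its own -y. All other clamp positions here are in this frame.
- carriage (a joint): Travel of the carriage (it carries a blue-capped tube lying along y) toward the clamp's -y, m: starts between 0 and 0.015, end stop (fully home) at 0.060. Friction about 1 N. A spring detent must be overcome between about 0.047 and 0.0535, needing about 5 N in all; past that the spring pushes it home by itself and keeps it there.
- carriage_knob (a point): Centre of the top of the carriage's upright black round knob: 16 mm in diameter, 42 mm tall, its top 60 mm above the desk. In the clamp frame it stands at x = 0, y = 150 mm minus the carriage travel; home it is at y = +90 mm. The tube's nearest end is 30 mm from the knob's axis on the -y side and reaches 38 mm above the desk.
- lid (a joint): Angle of the blue lid with its clear window, rad: 0 fully shut, 1.57 upright, starts leaning back at 1.60 to 1.80 (limit 1.95). Hinge friction keeps it standing where it is between about 1.27 and 1.87; below about 1.27 gravity swings it shut, slowly (1 to 3 s, damped). Two sprung gasket pads stop it ajar at about 0.05 rad; some 7 N down at the pin hole shuts it to 0.
- lid_hinge (a point): Middle of the hinge axis, which is parallel to the clamp's y: clamp frame x = +60 mm, y = 0, 30 mm above the desk. The lid is 116 mm wide (y) and 16 mm thick; shut, it lies from 30 to 46 mm above the desk and reaches to clamp x = -75 mm. A lip 44 mm wide reaches 11 mm farther.
- lid_edge (a point): Middle of the lid's free edge, half way through its thickness, 135 mm from the hinge axis. The point's x and z axes turn with the lid: z is the normal of its outer face (up when shut), and the outer face lies 8 mm along +z from this point. Open, the outer face looks away from the robot.
- lid_hole (a point): Centre of the lid's pin hole in its outer face: 13.5 mm in diameter, through the 16 mm lid, 115 mm from the hinge axis.
- pin_hole (a point): Centre of the mouth of the pin hole in the lower half, 30 mm above the desk, clamp frame x = -55 mm, y = 0: 12.5 mm in diameter, 28 mm deep, upright. It lies under the lid's hole when the lid is down.
- pin_stand: Grey stand 60 x 60 mm on a 74 mm square foot, top 44 mm above the desk, bolted down. Origin at the centre of its underside; the pin stands upright in a central hole 13.5 mm in diameter, 40 mm deep.
- pin: Loose steel locking pin, 75 mm long, about 80 g, upright. Origin at the tip of its shank, z up toward the knob: shank 10 mm in diameter and 38 mm long (tapered over the first 6 mm), then a flange 28 mm in diameter and 5 mm thick, then a round red knob 18 mm in diameter and 32 mm tall (from 43 to 75 mm above the tip). In the stand the flange rests on the stand's top, tip 6 mm above the desk; fully in the shut clamp the flange rests on the lid, tip 8 mm above the desk.
- timer: Bystander: white timer with a red dial, 44 x 66 x 68 mm, origin at the centre of its underside.
- blue_bottle: Bystander: white dropper bottle with a blue cap, 30 mm in diameter, 87 mm tall, origin at the centre of its underside.
- oil_bottle: Bystander: cream dropper bottle with a black cap, 30 mm in diameter, 78 mm tall, origin at the centre of its underside.
There are look-alikes about, which are no part of the job. What is shaped like the pin but yellow is not meant.

How it is judged:
On the way, in this order (a step that is already met when the one before it is completed fails the run):
1. the carriage is pushed past its detent, fully home (value of joint carriage above 0.0575 m), for 0.2 s.
2. the lid is swung down onto its sprung pads with the carriage home (value of joint lid below 0.1 rad and value of joint carriage above 0.0575 m), for 0.2 s.
3. the pin is through the lid's hole and in the base's hole (value of joint lid below 0.1 rad and z of pin in the frame of pin_hole below -0.01 m and horizontal distance between pin and pin_hole below 0.004 m), for 0.1 s.
At the end, for the whole second after the job is handed in: Carriage home (travel over 57.5 mm); lid shut to within 0.015 rad; pin upright within 0.12 rad, its tip more than 18 mm below the mouth of the base's hole and within 4 mm of its axis; the fingers still hold the pin (over 2 N) and the pin presses on the lid with over 3 N (value of joint carriage above 0.0575 m and value of joint lid below 0.015 rad and z of pin in the frame of pin_hole below -0.018 m and horizontal distance between pin and pin_hole below 0.004 m and angle between pin's own z axis and vertical below 0.12 rad and contact force between the fingers and pin above 2 N and contact force between pin and lid above 3 N); the arm keeps its last pose, push and grip.
It fails at once if the timer is displaced more than 3 cm (distance of timer from where it was at the start of the episode above 0.03 m).
It fails at once if the blue-capped bottle is displaced more than 3 cm (distance of blue_bottle from where it was at the start of the episode above 0.03 m).
It fails at once if the black-capped bottle is displaced more than 3 cm (distance of oil_bottle from where it was at the start of the episode above 0.03 m).
It also fails if it takes over 61 s, if anything falls off the work surface, if the arm or the gripper's body presses on something with over 40 N, if the wrist force passes 120 N, or if a joint passes its speed limit or range.

## Robot

A 7-joint arm with a two-finger parallel gripper is mounted at the origin on a cart in front of the work surface, level with it; the furniture and walls round the work are solid. World frame = base frame: x ahead of the robot, y to its left, z up, the work surface at z = 0. Lengths are in m, angles in rad, forces in N, time in s.
With the tool pointing down it reaches from about 0.425 to 0.825 m from the base axis. Payload 3.6 kg.
Tool frame: the origin (TCP) lies at the very end of the fingers, on their centre line; the grasp point (between the pads) lies 19 mm behind it; y points along the fingers, x is the direction in which the jaws open and shut, and the axes are right-handed (so a half turn about y gives the same grasp; the last joint's range is limited). The gripper opens to 85 mm and grips with 20 to 120 N. Pads are 22 mm wide; open, the fingers measure 114 mm over their backs; the gripper's body (76 mm by 85 mm) begins 54 mm behind the grasp point. The pads swing forward as they close: fully open they stand 13 mm farther back than shut.
Start: joints at [1.218, 0.615, -0.013, 1.423, 0.008, 1.103, -0.04], TCP at [0.209, -0.616, 0.231] pointing down, gripper open.
Joint ranges: [-3.12, 3.12], [-0.3, 2.06], [-1.34, 1.32], [0.26, 2.42], [-1.36, 4.5], [0.01, 1.98], [-2.84, 2.84]. Speed limits (rad/s): [2.79, 2.79, 3.14, 3.14, 3.14, 3.14, 3.14].

## Interface

Orientations are given as a unit quaternion [w, x, y, z].
In Python, from workcell import telemetry, optics, workorder gives the robot as it stands.
- The arm moves only by the shell command python3 -m handwheel 'ROWS' [FORCE]. ROWS is JSON, a list of rows, each an object with "rotation": the turn, a rotation vector about the tool's x, y, z in degrees, a list of three; "xyz": the shift along the tool's x, y, z in cm, a list of three; "claw": the finger opening in cm, from 0 to 8.54. A call has 1 to 5 rows; each row shifts and turns the pose as measured when the row begins, along the tool's axes as they then stand; what a row does not reach is not made up. A row lasts 1/10 s, in which the tool goes at most 50 mm and 8.59 degrees, less where a joint would pass 70% of its speed; a pose out of reach is approached as far as the arm can. A call with a gripper value outside its range is refused whole. The fingers move at their own pace and stop on an object; FORCE is the grip in N (left out, the last holds). Time passes only in rows, so rows that do not move let the fingers close. It gives the time, the measured TCP pose, the force and the opening at its end, in the units of the state.
- telemetry.state(): the state, without advancing time (a new reading comes with each control period).
- optics.snapshot(name): name is "scene" or "top" or "wrist"; returns the picture (480x640x3 uint8, red, green, blue); there is no depth.
- optics.camera_model(name): a dict with "fovy" (degrees; the focal length in pixels is half the picture's height over the tangent of half this angle, whatever the lens; pixels are square), "cx", "cy" (the principal point, pixels), "world_from_camera" (4x4, takes a point from camera to world coordinates); the wrist camera has in their place "T_tool_cam" (4x4, takes a point from camera to tool coordinates, whose origin is the TCP and whose axes are the tool frame's). Camera axes: x right, y up, looking along -z (the intrinsics and any distortion apply to the point x, -y, -z); pixel columns grow to the right and rows downward; lengths in m; the calibration is good to about 2 mm. A picture is of the moment at which its call begins: read the wrist's pose just before it. camera_model takes no time and is no camera call.
- workorder.sign_off(): hands the job in, once; it reports no verdict.
The state is a dict: "clock": time; "q": joint angles; "qd": joint speeds; "tau": joint torques, N m; "eef_pos": TCP position; "eef_rot": TCP orientation; "force": force on the tool from outside, world axes, zero at the start; "moment": the same for the moment, N m; "gripper_width": opening from 0.0 (shut) to 1.0 (fully open).
Only numpy, scipy, OpenCV 4.12 (cv2) and the standard library are available. Lean on these libraries where they do the work, as an engineer would, in place of code of your own. Each camera call takes 0.05 s, during which the arm holds its last target.

## Working session

There is one attempt and no reset: what is moved stays moved. The work goes in short steps, Python scripts to look and compute and a shell command to move; the robot and the scene stay as the last step left them, time stands still between calls to the robot, and variables do not carry over. Pictures are saved under pics/ and viewed, and the job is handed in when it is done.

```bash
ls; mkdir -p pics; python3 - <<'E'
from workcell import telemetry, optics
import cv2
print(telemetry.state())
for n in ("scene","top","wrist"):
    m=optics.camera_model(n); print(n,m)
    im=optics.snapshot(n); cv2.imwrite(f"pics/{n}0.png",im[:,:,::-1])
E
```

```text
pics
{'clock': 0.0, 'q': array([ 1.2174771 ,  0.61593287, -0.01260414,  1.42494195,  0.00810208,
        1.10339491, -0.04038619]), 'qd': array([-5.24322797e-04,  9.50522976e-04,  7.36670224e-04, -2.91679839e-05,
        1.00246005e-04, -3.42554999e-04,  2.68755778e-04]), 'tau': array([ 1.75233563e-04, -4.69211376e+01,  2.59240055e-01, -1.71032238e+01,
        9.94889211e-03,  9.45646316e-03, -1.69831722e-06]), 'eef_pos': array([ 0.20842076, -0.61485195,  0.23011506]), 'eef_rot': array([ 0.5752223 , -0.57416787,  0.41274114, -0.41121201]), 'force': array([ 0.15335523,  0.14185828, -0.13886769]), 'moment': array([0.0182784 , 0.02541359, 0.01363658]), 'gripper_width': 0.9989789730429501}
scene {'fovy': 55.58932529520689, 'cx': 316.79010998030117, 'cy': 243.18047531228743, 'world_from_camera': array([[-0.86009648,  0.40777863, -0.30651367,  0.23238109],
       [-0.50997936, -0.67265369,  0.53615116,  0.55640731],
       [ 0.01245343,  0.61745737,  0.78650576,  0.87793833],
       [ 0.        ,  0.        ,  0.        ,  1.        ]])}
top {'fovy': 55.65280203250645, 'cx': 325.0292516502297, 'cy': 236.9593254129393, 'world_from_camera': array([[-0.0269438 ,  0.99540961, -0.09183544,  0.41895486],
       [-0.99963541, -0.02666858,  0.00422292,  0.03115241],
       [ 0.00175442,  0.09191574,  0.99576524,  1.14604106],
       [ 0.        ,  0.        ,  0.        ,  1.        ]])}
wrist {'fovy': 67.85834601402073, 'cx': 319.8404198806055, 'cy': 237.32362367422226, 'T_tool_cam': array([[ 9.99999859e-01, -2.86721623e-04,  4.46386932e-04,
        -5.93239383e-04],
       [ 5.11170323e-04,  2.95443214e-01, -9.55360166e-01,
        -1.42288834e-01],
       [ 1.42040428e-04,  9.55360259e-01,  2.95443319e-01,
         7.70539100e-02],
       [ 0.00000000e+00,  0.00000000e+00,  0.00000000e+00,
         1.00000000e+00]])}
```

View pics/scene0.png

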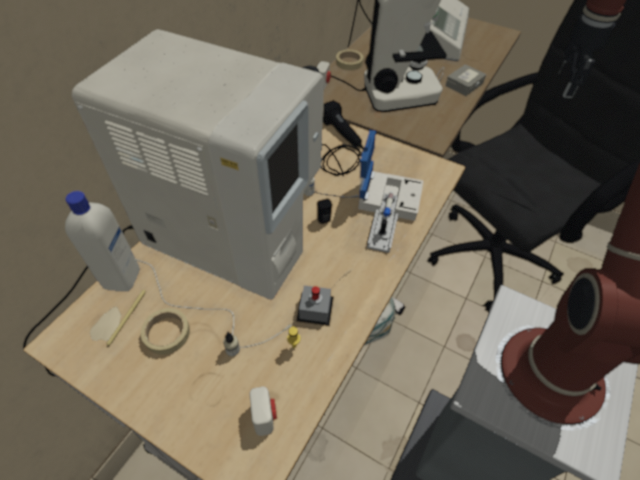

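View pics/top0.png

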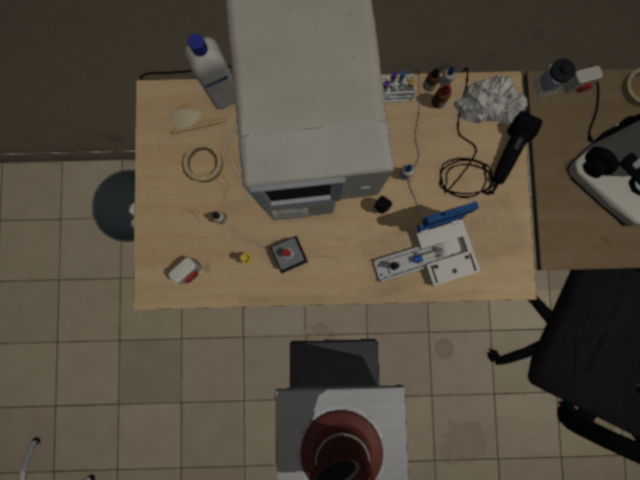

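View pics/wrist0.png

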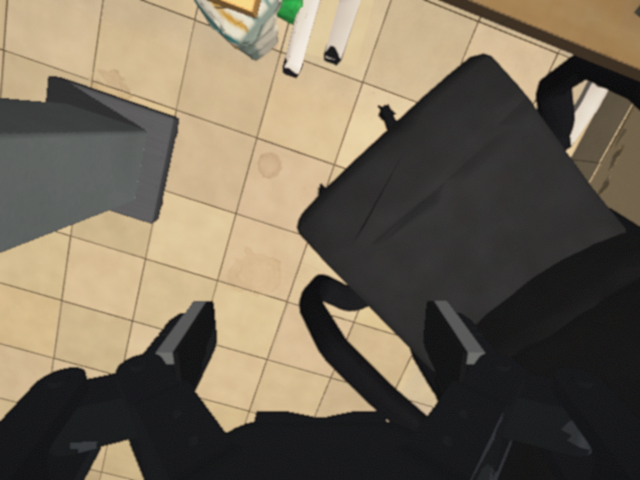

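The top view shows the clamp at about (445,252), with the carriage knob at (394,266) and the blue open lid at (447,216). The red pin in its stand is at (287,253), the yellow decoy at (244,257), and the timer at (183,270). Bottles are at about (219,216), (383,204) and (408,171). I'll zoom in on these.

```bash
cat > h.py <<'E'
import numpy as np, cv2
from workcell import telemetry, optics
from scipy.spatial.transform import Rotation as R
def Rq(q): return R.from_quat([q[1],q[2],q[3],q[0]])
def T_tool(s=None):
    s=s or telemetry.state(); T=np.eye(4); T[:3,:3]=Rq(s["eef_rot"]).as_matrix(); T[:3,3]=s["eef_pos"]; return T
def cam(n,T=None):
    m=optics.camera_model(n)
    W=m["world_from_camera"] if n!="wrist" else (T if T is not None else T_tool())@m["T_tool_cam"]
    return 240/np.tan(np.radians(m["fovy"]/2)),m["cx"],m["cy"],W
def ray(c,u,v):
    f,cx,cy,W=c; d=W[:3,:3]@np.array([(u-cx)/f,-(v-cy)/f,-1.]); return W[:3,3],d/np.linalg.norm(d)
def onz(c,u,v,z):
    o,d=ray(c,u,v); return o+d*(z-o[2])/d[2]
def proj(c,p):
    f,cx,cy,W=c; q=W[:3,:3].T@(np.asarray(p)-W[:3,3]); return np.array([cx+f*q[0]/-q[2],cy-f*q[1]/-q[2]])
def tri(*rs):
    A=0;b=0
    for o,d in rs:
        P=np.eye(3)-np.outer(d,d); A=A+P; b=b+P@o
    return np.linalg.solve(A,b)
def crop(im,x0,y0,x1,y1,k,fn):
    c=cv2.resize(im[y0:y1,x0:x1],None,fx=k,fy=k,interpolation=cv2.INTER_CUBIC); cv2.imwrite(fn,c)
def snap(n,fn=None):
    T=T_tool() if n=="wrist" else None
    im=optics.snapshot(n)[:,:,::-1].copy()
    if fn: cv2.imwrite(fn,im)
    return im,cam(n,T)
E
python3 - <<'E'
from h import *
a=cv2.imread('pics/top0.png'); crop(a,350,180,510,300,5,'pics/top0c.png'); crop(a,150,190,310,310,5,'pics/top0p.png')
s=cv2.imread('pics/scene0.png'); crop(s,300,120,460,260,5,'pics/sc0c.png')
c=cam('top'); print('base',proj(c,[0,0,0.1]))
for n,u,v,z in [('pin',287,253,.081),('knob',394,266,.06),('timer',183,270,.068),('yel',244,257,.07),('bot1',219,216,.08),('bot2',383,204,.08),('bot3',408,171,.08)]: print(n,onz(c,u,v,z))
E
```

```text
base [343.42696282 469.16154948]
pin [0.48181648 0.11677389 0.081     ]
knob [ 0.4451716 -0.1360328  0.06     ]
timer [0.4489632  0.36430979 0.068     ]
yel [0.47572388 0.21953666 0.07      ]
bot1 [0.57371514 0.275811   0.08      ]
bot2 [ 0.5920375  -0.11287666  0.08      ]
bot3 [ 0.67003928 -0.17562917  0.08      ]
```

View pics/top0c.png

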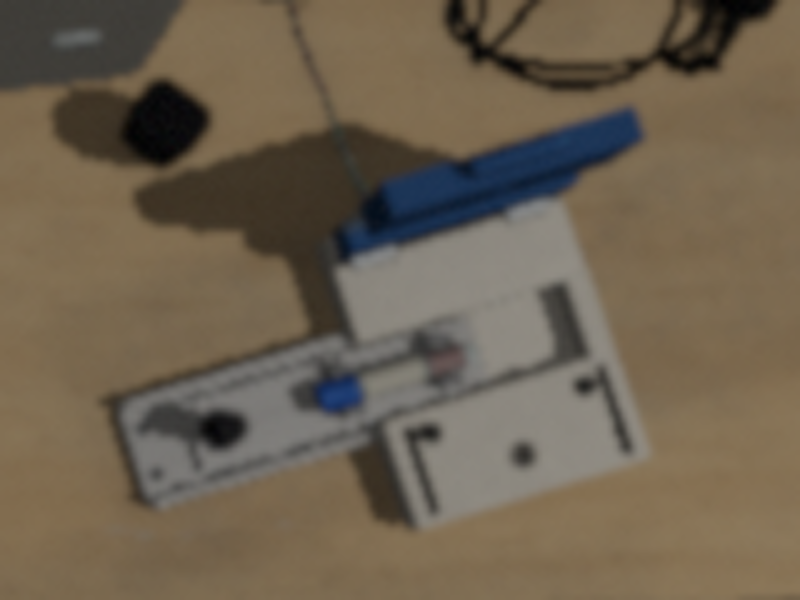

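View pics/sc0c.png

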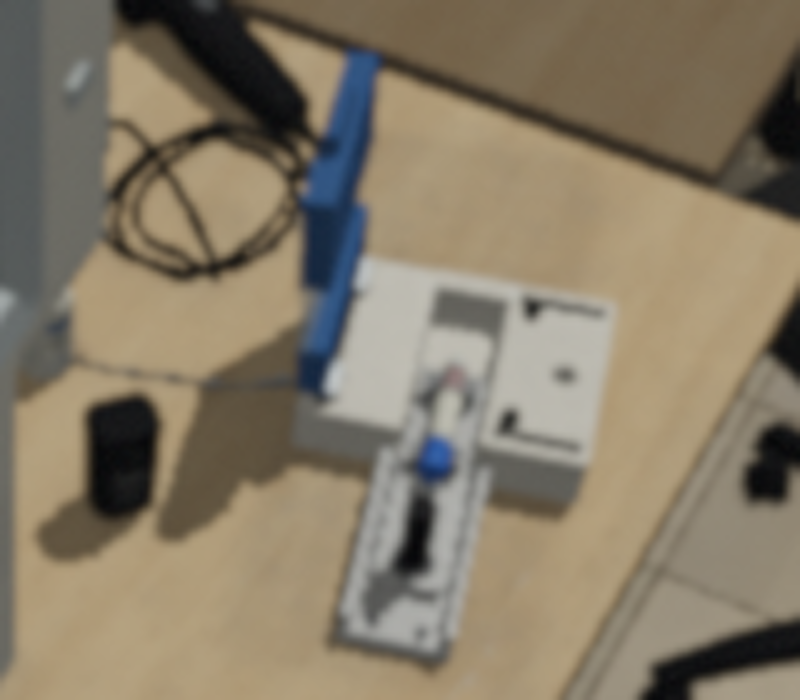

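View pics/top0p.png

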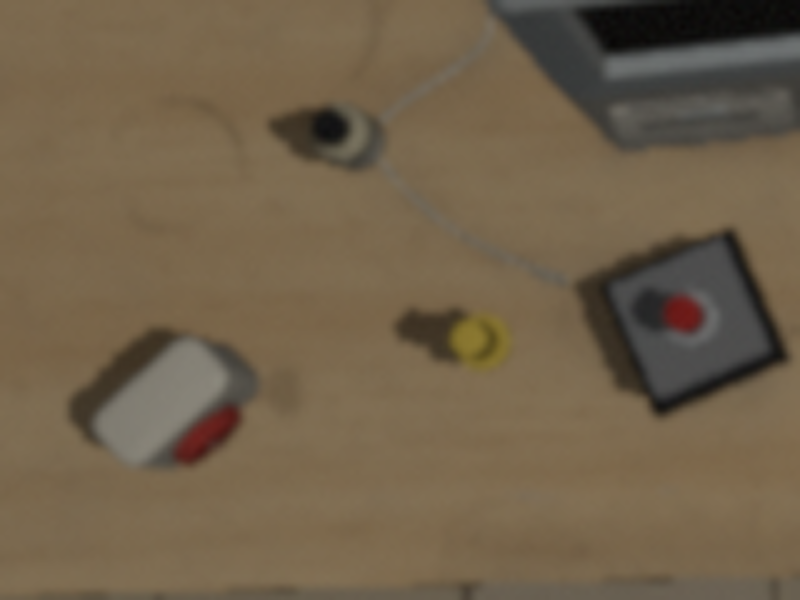

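```bash
python3 - <<'E'
from h import *
c=cam('top'); P=lambda x,y,z:onz(c,350+x/5-.4,180+y/5-.4,z)
for n,x,y,z in [('hole',523,455,.03),('knob',222,428,.06),('cBL',415,525,.03),('cBR',645,455,.03),('cTR',560,200,.03),('railU1',118,402,.012),('railU2',340,335,.012),('railL1',155,503,.012),('railL2',385,437,.012)]: print(n,P(x,y,z).round(4))
a=P(415,525,.03)-P(645,455,.03); print('yaw of +y',np.degrees(np.arctan2(-a[0],a[1])))
a=P(118,402,.012)-P(340,335,.012); print(np.degrees(np.arctan2(-a[0],a[1])))
a=P(155,503,.012)-P(385,437,.012); print(np.degrees(np.arctan2(-a[0],a[1])))
T=T_tool();print(T.round(3))
E
```

```text
hole [ 0.4307 -0.2876  0.03  ]
knob [ 0.4471 -0.1361  0.06  ]
cBL [ 0.398  -0.2331  0.03  ]
cBR [ 0.4291 -0.3474  0.03  ]
cTR [ 0.556  -0.3126  0.03  ]
railU1 [ 0.4627 -0.0922  0.012 ]
railU2 [ 0.4931 -0.2044  0.012 ]
railL1 [ 0.412  -0.1087  0.012 ]
railL2 [ 0.4417 -0.2245  0.012 ]
yaw of +y 15.186196253231005
15.197673840779808
14.34710889669236
[[ 0.321 -0.001  0.947  0.208]
 [-0.947  0.002  0.321 -0.615]
 [-0.002 -1.    -0.     0.23 ]
 [ 0.     0.     0.     1.   ]]
```

```bash
python3 -m handwheel '[{"xyz":[-2.8,0,4.1],"rotation":[0,0.8,0],"claw":8.5},{"xyz":[-2.8,0,4.1],"rotation":[0,0.8,0],"claw":8.5},{"xyz":[-2.8,-0.5,4.1],"rotation":[0,0.8,0],"claw":8.5},{"xyz":[-2.8,-0.5,4.1],"rotation":[0,0.8,0],"claw":8.5},{"xyz":[-2.8,-0.5,4.1],"rotation":[0,0.8,0],"claw":8.5}]' 40
```

```text
clock: 0.65
eef_pos: [0.3576, -0.4244, 0.2408]
eef_rot: [-0.553, 0.557, -0.441, 0.435]
force: [1.1, 0.1, -0.3]
gripper_width: 0.995
```

```bash
python3 -m handwheel '[{"xyz":[-2.8,-0.3,4.1],"claw":8.5},{"xyz":[-2.8,-0.3,4.1],"claw":8.5},{"xyz":[-2.8,-0.3,4.1],"claw":8.5},{"xyz":[-2.8,-0.3,4.1],"claw":8.5},{"xyz":[-2.8,0,4.1],"claw":8.5}]' && python3 -m handwheel '[{"xyz":[-2,0,0],"claw":8.5},{"xyz":[0,0,0],"claw":8.5},{"xyz":[0,0,0],"claw":8.5}]' && python3 - <<'E'
from h import *
im,c=snap('wrist','pics/w1.png'); print(T_tool().round(3))
E
```

```text
$[0]: bad value
```

```bash
python3 -m handwheel '[{"xyz":[-2.8,-0.3,4.1],"rotation":[0,0,0],"claw":8.5},{"xyz":[-2.8,-0.3,4.1],"rotation":[0,0,0],"claw":8.5},{"xyz":[-2.8,-0.3,4.1],"rotation":[0,0,0],"claw":8.5},{"xyz":[-2.8,-0.3,4.1],"rotation":[0,0,0],"claw":8.5},{"xyz":[-2.0,0,2.0],"rotation":[0,0,0],"claw":8.5}]' && python3 -m handwheel '[{"xyz":[0,0,0],"rotation":[0,0,0],"claw":8.5},{"xyz":[0,0,0],"rotation":[0,0,0],"claw":8.5}]' && python3 - <<'E'
from h import *
im,c=snap('wrist','pics/w1.png'); print(T_tool().round(3))
E
```

```text
clock: 1.15
eef_pos: [0.509, -0.2468, 0.2517]
eef_rot: [-0.555, 0.557, -0.44, 0.434]
force: [-0.6, 0.6, -0.1]
gripper_width: 0.998
clock: 1.35
eef_pos: [0.5118, -0.2405, 0.251]
eef_rot: [0.559, -0.558, 0.437, -0.43]
force: [0.2, -0.1, -0.2]
gripper_width: 0.996
[[ 0.247 -0.007  0.969  0.512]
 [-0.969  0.008  0.247 -0.24 ]
 [-0.009 -1.    -0.005  0.251]
 [ 0.     0.     0.     1.   ]]
```

View pics/w1.png

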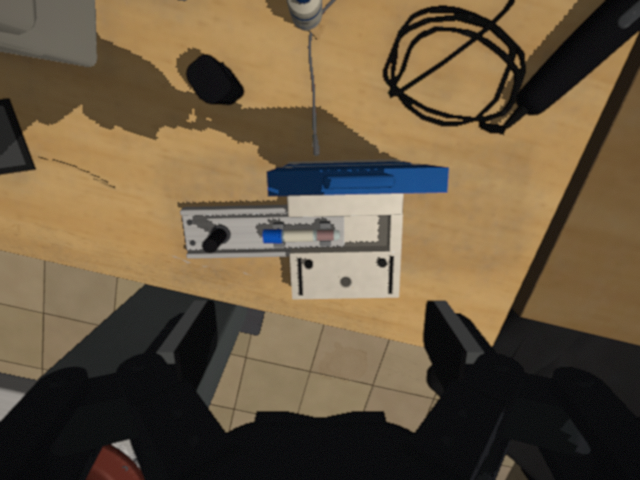

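The wrist view shows the pin hole at (346,282), the carriage knob top at about (209,243), and the base's near corners at (293,298) and (399,297). The lid's top edge runs along row ~180–193. Next I'll refine these numerically.

```bash
python3 - <<'E'
from h import *
im=cv2.imread('pics/w1.png'); crop(im,170,150,460,310,2.75,'pics/w1c.png')
g=cv2.cvtColor(im,cv2.COLOR_BGR2GRAY)
def cen(x0,y0,x1,y1,t):
    m=(g[y0:y1,x0:x1]<t).astype(np.uint8); n,l,s,ce=cv2.connectedComponentsWithStats(m); i=1+np.argmax(s[1:,4]); return ce[i]+[x0,y0],s[i]
print(cen(335,272,357,292,150)); print(cen(190,215,240,256,60))
c=cam('wrist')
h,_=cen(335,272,357,292,150); H=onz(c,*h,.03); print('hole',H)
K=onz(c,208.5,243.5,.06); print('knob',K)
C=[onz(c,u,v,.03) for u,v in [(293.5,298.5),(399,297)]]; print(C)
a=C[0]-C[1]; print(np.degrees(np.arctan2(-a[0],a[1])), np.linalg.norm(a))
for th in (14.5,15,15.5):
    t=np.radians(th); X=np.array([np.cos(t),np.sin(t)]);Y=np.array([-X[1],X[0]]); O=H[:2]+.055*X; d=K[:2]-O; print(th,O,d@X,d@Y)
E
```

```text
(array([345.38738739, 281.54954955]), array([  5,   4,  12,  12, 111], dtype=int32))
(array([215.16993464, 238.59694989]), array([ 13,  10,  26,  28, 459], dtype=int32))
hole [ 0.43293037 -0.28660599  0.03      ]
knob [ 0.45123387 -0.13961281  0.06      ]
[array([ 0.39812002, -0.23557657,  0.03      ]), array([ 0.42981336, -0.34991615,  0.03      ])]
15.49263151160659 0.11865078527721964
14.5 [ 0.48617849 -0.27283509] -0.0004753503977293619 0.1377282731771591
15 [ 0.48605629 -0.27237094] 0.0007244641356968798 0.13724721761624892
15.5 [ 0.48593004 -0.27190788] 0.001920035035433135 0.13675571014834306
```

View pics/w1c.png

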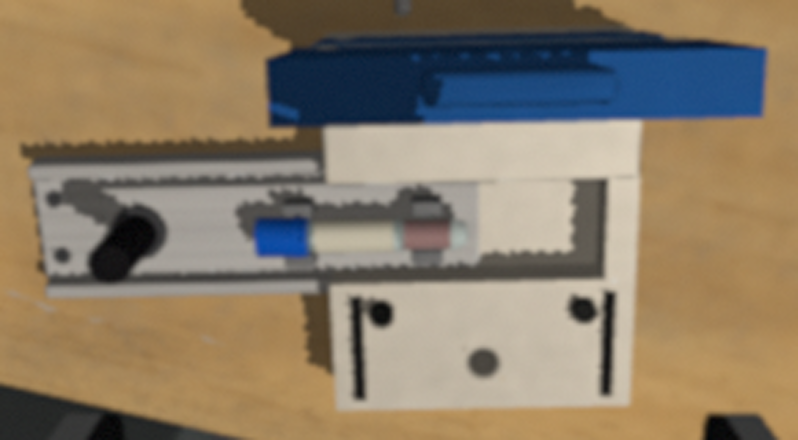

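```bash
python3 - <<'E'
from h import *
t=cam('top'); s=cam('scene')
for a,b in [((390,172),(323,82)),((245,185),(218,143)),((388,150),(323,82)),((333,213),(300,255)),((270,218),(270,290)),((262,215),(265,162))]:
    r1=ray(t,*a);r2=ray(s,*b);p=tri(r1,r2);print(a,b,p.round(3),proj(t,p).round(0),proj(s,p).round(0))
T=T_tool();O=np.array([.486,-.2724]);X=np.array([.966,.259]);Y=np.array([-.259,.966])
p=np.append(O+.185*Y,.16); print(T[:3,:3].T@(p-T[:3,3])*100, np.degrees(np.arctan2(T[1,2],T[0,2])))
E
```

```text
(390, 172) (323, 82) [ 0.591 -0.081  0.415] [390. 172.] [323.  82.]
(245, 185) (218, 143) [0.592 0.167 0.443] [235. 171.] [237. 147.]
(388, 150) (323, 82) [ 0.612 -0.086  0.41 ] [392. 160.] [314.  79.]
(333, 213) (300, 255) [ 0.589  0.006 -0.005] [332. 212.] [301. 255.]
(270, 218) (270, 290) [0.57  0.158 0.061] [270. 217.] [271. 290.]
(262, 215) (265, 162) [0.542 0.139 0.411] [256. 205.] [277. 164.]
[-15.93882442   9.26104782  -3.47710026] 14.302479954630481
```

```bash
python3 -m handwheel '[{"xyz":[-4.8,0,-1.1],"rotation":[0,-0.4,0],"claw":0},{"xyz":[-4.8,1,-1],"rotation":[0,-0.3,0],"claw":0},{"xyz":[-4.2,2,-0.9],"rotation":[0,0,0],"claw":0},{"xyz":[-2,4,-0.4],"rotation":[0,0,0],"claw":0},{"xyz":[0,2,0],"rotation":[0,0,0],"claw":0}]' && python3 -m handwheel '[{"xyz":[0,0,0],"rotation":[0,0,0],"claw":0},{"xyz":[0,0,0],"rotation":[0,0,0],"claw":0}]' && python3 - <<'E'
from h import *
im,c=snap('wrist','pics/w2.png'); T=T_tool();print(T.round(3))
O=np.array([.486,-.2724]);X=np.array([.966,.259]);Y=np.array([-.259,.966])
d=T[:2,3]-O;print('clamp xy',d@X,d@Y)
p=np.append(O+.185*Y,.038); print(T[:3,:3].T@(p-T[:3,3])*100, np.degrees(np.arctan2(T[1,2],T[0,2])))
E
```

```text
clock: 1.9
eef_pos: [0.4353, -0.1032, 0.1619]
eef_rot: [0.556, -0.556, 0.436, -0.437]
force: [1.2, -1.0, 0.1]
gripper_width: 0.139
clock: 2.1
eef_pos: [0.4324, -0.1058, 0.1605]
eef_rot: [-0.554, 0.557, -0.439, 0.437]
force: [1.3, -0.1, 0.3]
gripper_width: -0.002
[[ 0.233 -0.005  0.973  0.433]
 [-0.973 -0.001  0.233 -0.106]
 [ 0.    -1.    -0.005  0.161]
 [ 0.     0.     0.     1.   ]]
clamp xy -0.00854594658734982 0.17444671629032252
[-1.08449136 12.26467769  0.88669947] 13.464109208467255
```

View pics/w2.png

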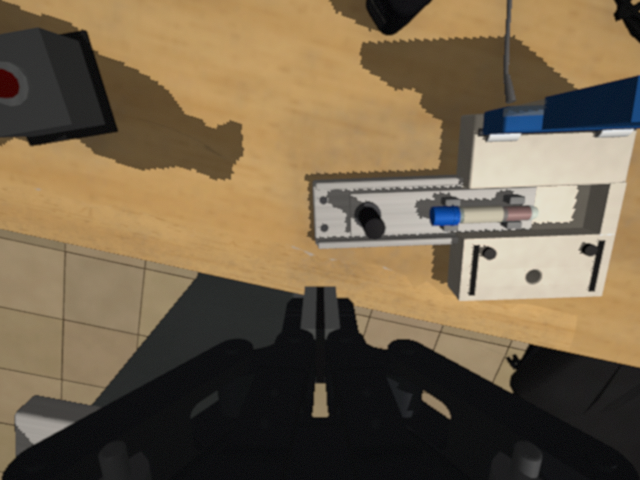

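The fingers are shut at (320,295), the knob top is at (374,228), and the pin hole is at (533,276). I'll cross-check the positions from this view.

```bash
python3 - <<'E'
from h import *
c=cam('wrist'); c1=(0,)
O=np.array([.486,-.2724]);X=np.array([.966,.259]);Y=np.array([-.259,.966])
for n,u,v,z in [('hole',533.5,276,.03),('knob',374,228,.06),('BL',461,299,.03),('BR',603,294,.03)]:
    p=onz(c,u,v,z); print(n,p.round(4),(p[:2]-O)@X,(p[:2]-O)@Y)
E
```

```text
hole [ 0.4331 -0.2873  0.03  ] -0.05497090949978287 -0.0007099464616255735
knob [ 0.4493 -0.1406  0.06  ] -0.0012980345992466419 0.13677653896153935
BL [ 0.3991 -0.2362  0.03  ] -0.07457498265988363 0.05743931160545022
BR [ 0.4314 -0.351   0.03  ] -0.07307816608457915 -0.06178944108295018
```

```bash
python3 -m handwheel '[{"xyz":[-1.3,0,1.0],"rotation":[0,-0.5,0],"claw":0},{"xyz":[-0.3,4,0.2],"rotation":[0,0,0],"claw":0},{"xyz":[0,4.2,0],"rotation":[0,0,0],"claw":0},{"xyz":[0,3.5,0],"rotation":[0,0,0],"claw":0},{"xyz":[0,0.6,0],"rotation":[0,0,0],"claw":0}]' && python3 - <<'E'
from h import *
T=T_tool();
O=np.array([.486,-.2724]);X=np.array([.966,.259]);Y=np.array([-.259,.966])
d=T[:2,3]-O;print('clamp xy',d@X,d@Y,T[2,3],telemetry.state()['force'].round(1))
p=np.append(O+.1*Y,.038); print(T[:3,:3].T@(p-T[:3,3])*100, np.degrees(np.arctan2(T[1,2],T[0,2])))
E
```

```text
clock: 2.65
eef_pos: [0.4526, -0.0965, 0.0421]
eef_rot: [0.556, -0.552, 0.431, -0.447]
force: [-0.5, 0.5, 0.4]
gripper_width: 0.004
clamp xy 0.013265765068130084 0.17862631837225473 0.0421391893419022 [-0.5  0.5  0.4]
[ 7.89058902  0.49965543 -1.09029509] 13.237320731233675
```

```bash
python3 -m handwheel '[{"xyz":[1,0.2,-1.2],"rotation":[0,-0.5,0],"claw":0},{"xyz":[1.5,0.2,0],"rotation":[0,-0.5,0],"claw":0},{"xyz":[1.5,0,0],"rotation":[0,0,0],"claw":0},{"xyz":[1.2,0,0],"rotation":[0,0,0],"claw":0},{"xyz":[1,0,0],"rotation":[0,0,0],"claw":0}]' && python3 - <<'E'
from h import *
T=T_tool();
O=np.array([.486,-.2724]);X=np.array([.966,.259]);Y=np.array([-.259,.966])
d=T[:2,3]-O;print('clamp xy',d@X,d@Y,T[2,3],telemetry.state()['force'].round(1))
print(T[:3,:3].round(3))
im,c=snap('wrist','pics/w3.png')
E
```

```text
clock: 3.15
eef_pos: [0.4594, -0.163, 0.0438]
eef_rot: [0.561, -0.555, 0.425, -0.444]
force: [-0.6, 0.4, 0.3]
gripper_width: -0.0
clamp xy 0.002617495569999395 0.11255470469428037 0.04378268776219246 [-0.6  0.4  0.3]
[[ 0.245  0.026  0.969]
 [-0.969 -0.01   0.245]
 [ 0.016 -1.     0.023]]
```

View pics/w3.png

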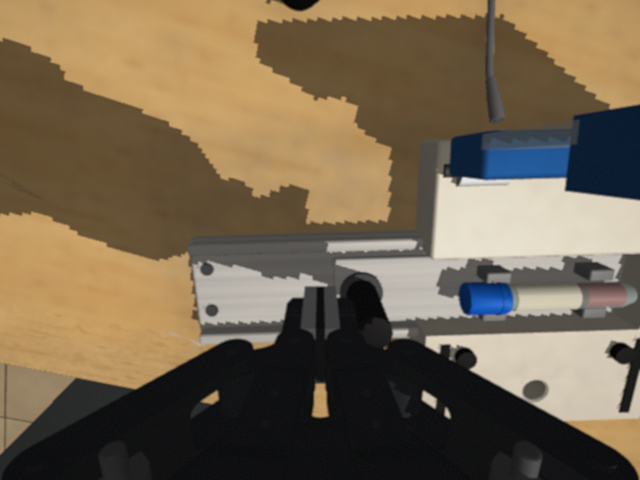

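The knob is at (372,310), just right of the fingers at (320,310) and moving with them. I'll keep pushing in small steps.

```bash
cat > st.py <<'E'
from h import *
T=T_tool();s=telemetry.state()
O=np.array([.486,-.2724]);X=np.array([.966,.259]);Y=np.array([-.259,.966])
d=T[:2,3]-O;print('clamp xyz',(d@X).round(4),(d@Y).round(4),T[2,3].round(4),'F',s['force'].round(1),'yaw',np.degrees(np.arctan2(T[1,2],T[0,2])).round(1),'tilt',(T[0:2,1]).round(3),'gw',round(s['gripper_width'],3))
E
python3 -m handwheel '[{"xyz":[0.5,0,0],"rotation":[0,0,0],"claw":0},{"xyz":[0,0,0],"rotation":[0,0,0],"claw":0}]' && python3 st.py;  python3 - <<'E'
from h import *
im,c=snap('wrist','pics/w4.png'); im,c=snap('top','pics/t4.png');crop(im,350,180,510,300,5,'pics/t4c.png')
E
```

```text
clock: 3.4
eef_pos: [0.4601, -0.1641, 0.0445]
eef_rot: [0.562, -0.554, 0.427, -0.441]
force: [-0.1, 0.4, -0.1]
gripper_width: -0.003
clamp xyz 0.003 0.1113 0.0445 F [-0.1  0.4 -0.1] yaw 14.3 tilt [ 0.023 -0.003] gw -0.003
```

View pics/w4.png

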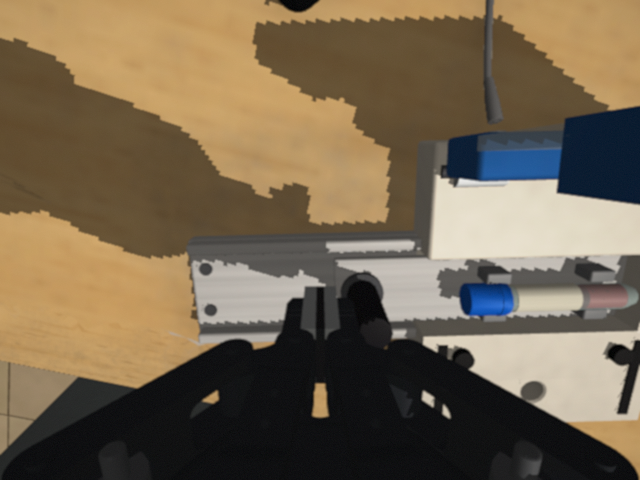

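View pics/t4c.png

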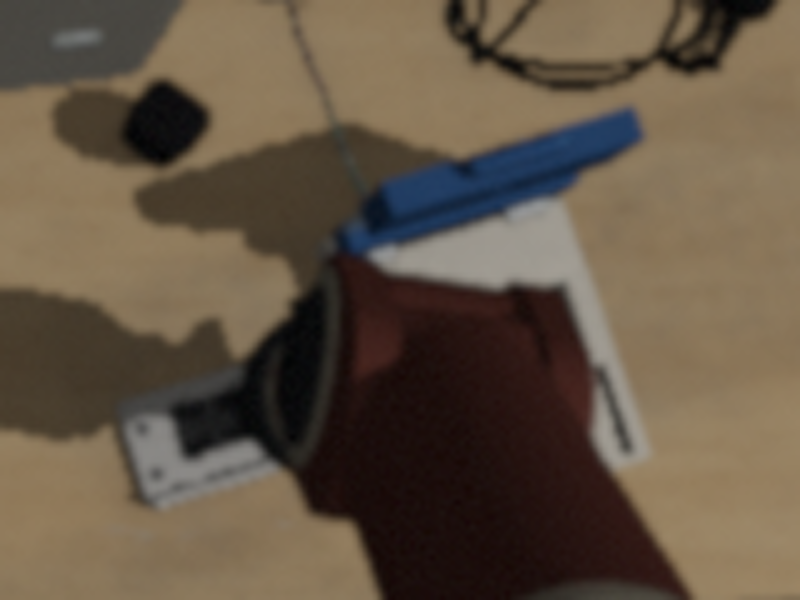

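```bash
python3 -m handwheel '[{"xyz":[1,0,0],"rotation":[0,0,0],"claw":0}]' && python3 st.py;python3 -m handwheel '[{"xyz":[1,0.2,0],"rotation":[0,0,0],"claw":0}]' && python3 st.py
```

```text
clock: 3.6
eef_pos: [0.4604, -0.1659, 0.0444]
eef_rot: [0.565, -0.554, 0.429, -0.436]
force: [-5.6, 27.5, 7.8]
gripper_width: 0.0
clamp xyz 0.0028 0.1095 0.0444 F [-5.6 27.5  7.8] yaw 14.6 tilt [0.017 0.007] gw 0.0
clock: 3.7
eef_pos: [0.4607, -0.1652, 0.0429]
eef_rot: [0.568, -0.553, 0.432, -0.429]
force: [-6.0, 22.3, 20.1]
gripper_width: 0.003
clamp xyz 0.0033 0.1101 0.0429 F [-6.  22.3 20.1] yaw 15.0 tilt [0.009 0.02 ] gw 0.003
```

```bash
python3 -m handwheel '[{"xyz":[-2,-0.5,0],"rotation":[0,0,0],"claw":0},{"xyz":[-2,-3,0],"rotation":[0,0,0],"claw":0},{"xyz":[0,-4.5,0],"rotation":[0,0,0],"claw":0},{"xyz":[0,-4.5,0],"rotation":[0,0,0],"claw":0},{"xyz":[0,-4.5,0],"rotation":[0,0,0],"claw":0}]' && python3 st.py;  python3 - <<'E'
from h import *
im,c=snap('wrist','pics/w5.png')
E
```

```text
clock: 4.2
eef_pos: [0.4474, -0.1284, 0.2157]
eef_rot: [0.568, -0.556, 0.433, -0.426]
force: [2.2, -0.3, -0.1]
gripper_width: 0.001
clamp xyz 0.0 0.1491 0.2157 F [ 2.2 -0.3 -0.1] yaw 15.2 tilt [0.002 0.02 ] gw 0.001
```

View pics/w5.png

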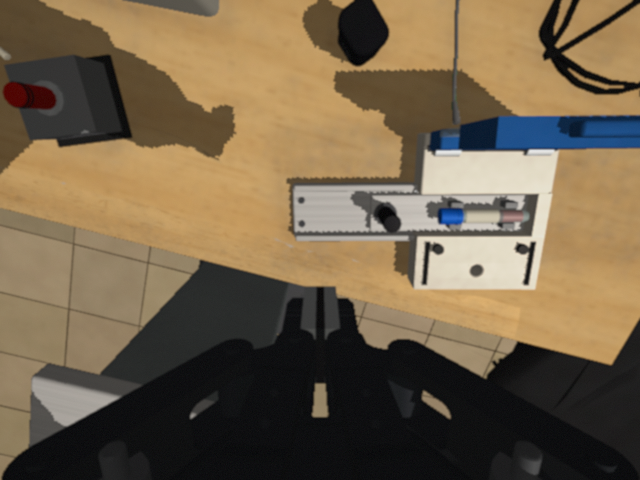

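```bash
python3 - <<'E'
from h import *
im=cv2.imread('pics/w5.png'); crop(im,280,110,560,300,2.8,'pics/w5c.png')
c=cam('wrist')
O=np.array([.486,-.2724]);X=np.array([.966,.259]);Y=np.array([-.259,.966])
for n,u,v,z in [('hole',476.5,270.5,.03),('knob',391,222,.06),('BL',415,289,.03),('BR',535,290,.03),('lidL',497,147,.16)]:
    p=onz(c,u,v,z); print(n,p.round(4),(p[:2]-O)@X,(p[:2]-O)@Y)
E
```

```text
hole [ 0.4381 -0.2938  0.03  ] -0.051854681967892315 -0.008244561567462174
knob [ 0.4684 -0.188   0.06  ] 0.004859515027884633 0.0861221302569019
BL [ 0.4026 -0.2412  0.03  ] -0.07249598880640942 0.05176840632716102
BR [ 0.434  -0.3589  0.03  ] -0.07261895220808127 -0.07012471563737732
lidL [ 0.5431 -0.2065  0.16  ] 0.07224504238416174 0.048852223354837444
```

View pics/w5c.png

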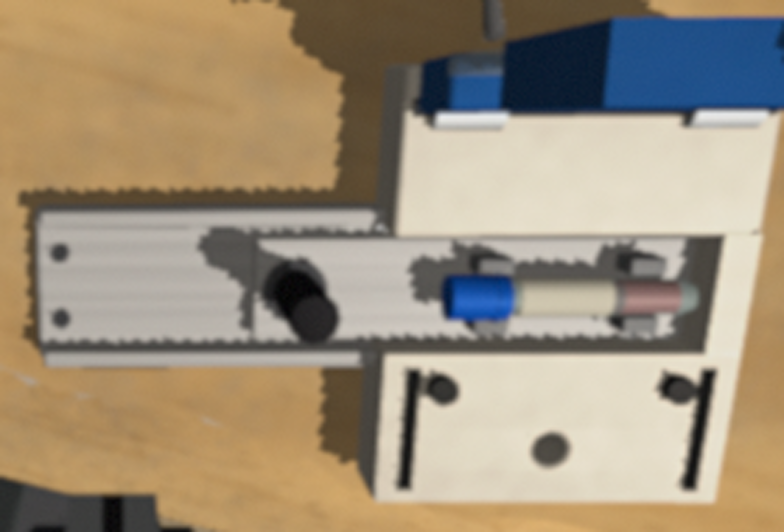

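```bash
python3 -m handwheel '[{"xyz":[0,0,0],"rotation":[0,0,0],"claw":0},{"xyz":[0,0,0],"rotation":[0,0,0],"claw":0}]'; python3 st.py;  python3 - <<'E'
from h import *
im,c=snap('wrist','pics/w6.png');crop(im,280,110,560,300,2.8,'pics/w6c.png')
E
```

```text
clock: 4.45
eef_pos: [0.4543, -0.1324, 0.2265]
eef_rot: [0.57, -0.552, 0.425, -0.435]
force: [0.3, -0.4, -0.7]
gripper_width: -0.0
clamp xyz 0.0057 0.1434 0.2265 F [ 0.3 -0.4 -0.7] yaw 15.0 tilt [0.027 0.011] gw -0.0
```

View pics/w6c.png

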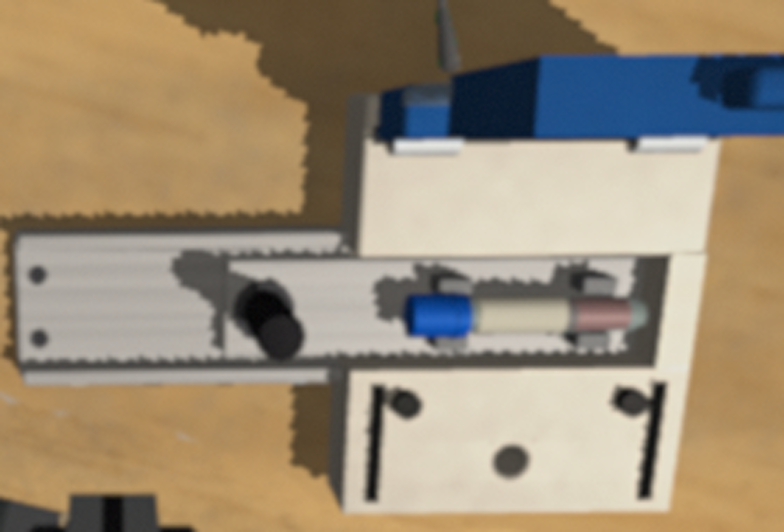

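```bash
python3 - <<'E'
from h import *
c=cam('wrist')
O=np.array([.486,-.2724]);X=np.array([.966,.259]);Y=np.array([-.259,.966])
for n,u,v,z in [('hole',511,461,.03),('knob',279,334,.06),('BL',345,511,.03),('BR',668,511,.03),('chR',665,340,.03),('railend',18,300,.012)]:
    p=onz(c,280+u/2.8-.3,110+v/2.8-.3,z); print(n,p.round(4),((p[:2]-O)@X).round(4),((p[:2]-O)@Y).round(4))
E
```

```text
hole [ 0.4321 -0.2863  0.03  ] -0.0556 0.0005
knob [ 0.4617 -0.1838  0.06  ] -0.0005 0.0919
BL [ 0.3977 -0.2345  0.03  ] -0.0755 0.0595
BR [ 0.4288 -0.3491  0.03  ] -0.0752 -0.0593
chR [ 0.4888 -0.3219  0.03  ] -0.0101 -0.0485
railend [ 0.4393 -0.0985  0.012 ] -0.0001 0.1801
```

```bash
cat > st.py <<'E'
from h import *
import sys
T=T_tool();s=telemetry.state()
O=np.array([.486,-.2724]);a=np.radians(15);X=np.array([np.cos(a),np.sin(a)]);Y=np.array([-X[1],X[0]])
d=T[:2,3]-O;print('clamp xyz',(d@X).round(4),(d@Y).round(4),T[2,3].round(4),'F',s['force'].round(1),'gw',round(s['gripper_width'],3),'t',s['clock'])
W=np.array([[X[1],0,X[0]],[-X[0],0,X[1]],[0,-1,0]])
print('rot fix',np.degrees(R.from_matrix(T[:3,:3].T@W).as_rotvec()).round(2))
if len(sys.argv)>1:
    x,y,z=map(float,sys.argv[1:4]); p=np.append(O+x*X+y*Y,z); print('delta cm',(T[:3,:3].T@(p-T[:3,3])*100).round(2))
E
python3 st.py .135 .03 .25
```

```text
clamp xyz 0.0052 0.1436 0.2258 F [ 0.5  0.2 -0.4] gw -0.002 t 4.5
rot fix [-1.56  0.03 -0.26]
delta cm [11.36 -2.11 13.04]
```

```bash
python3 -m handwheel '[{"xyz":[0.5,-2.5,0.5],"rotation":[-1,0,0],"claw":0},{"xyz":[3,0,3.5],"rotation":[-0.5,0,0],"claw":0},{"xyz":[3,0,3.5],"rotation":[0,0,0],"claw":0},{"xyz":[3,0,3.5],"rotation":[0,0,0],"claw":0},{"xyz":[1,0,1.5],"rotation":[0,0,0],"claw":0}]'; python3 -m handwheel '[{"xyz":[0,0,0],"rotation":[0,0,0],"claw":0},{"xyz":[0,0,0],"rotation":[0,0,0],"claw":0}]'; python3 st.py .135 .03 .13;  python3 - <<'E'
from h import *
im,c=snap('wrist','pics/w7.png');im,c=snap('scene','pics/s7.png');crop(im,260,80,460,240,4,'pics/s7c.png')
E
```

```text
clock: 5.0
eef_pos: [0.5981, -0.2036, 0.2401]
eef_rot: [-0.558, 0.564, -0.438, 0.423]
force: [-0.4, 0.2, -0.1]
gripper_width: 0.002
clock: 5.2
eef_pos: [0.598, -0.2044, 0.234]
eef_rot: [-0.557, 0.565, -0.441, 0.42]
force: [-0.5, -0.2, -0.6]
gripper_width: 0.003
clamp xyz 0.1258 0.0367 0.234 F [-0.5 -0.2 -0.6] gw 0.003 t 5.2
rot fix [ 1.53 -0.04 -0.94]
delta cm [ 0.84 10.36  1.2 ]
```

View pics/w7.png

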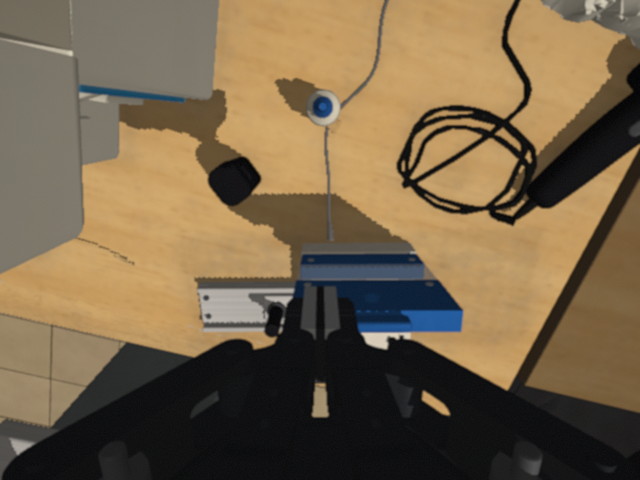

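View pics/s7c.png

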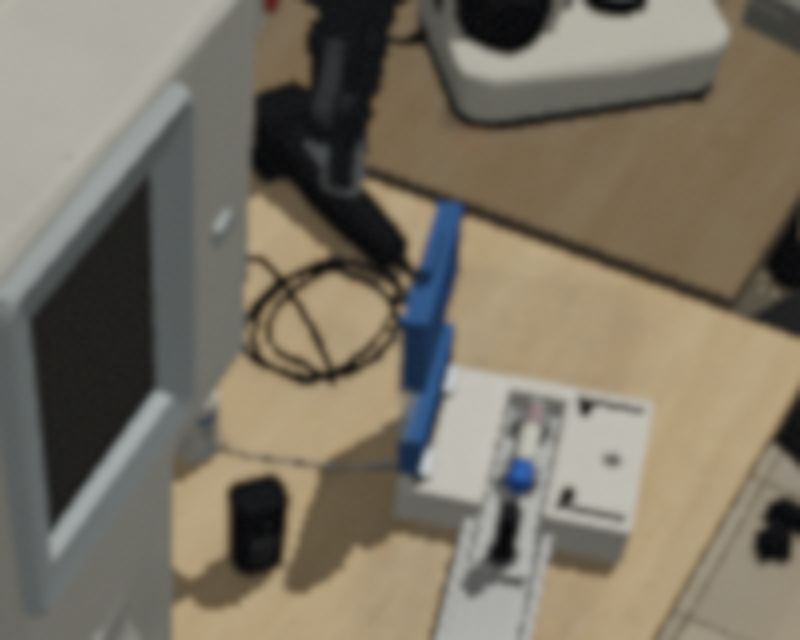

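The wrist view shows the lid's top edge band from (295,282)–(445,283) to (462,310), with its outer face below the camera. The fingers are at (320,290). I'll compute where the lid's back face is.

```bash
python3 - <<'E'
from h import *
c=cam('wrist')
O=np.array([.486,-.2724]);X=np.array([.966,.259]);Y=np.array([-.259,.966])
for n,u,v,z in [('outer top R',446,283,.163),('inner top R',462,310,.167),('outL',297,283,.163),('bot',462,330,.16),('lowerouter?',424,278,.04)]:
    p=onz(c,u,v,z); print(n,p.round(4),((p[:2]-O)@X).round(4),((p[:2]-O)@Y).round(4))
E
```

```text
outer top R [ 0.5971 -0.2871  0.163 ] 0.1035 -0.043
inner top R [ 0.583  -0.3024  0.167 ] 0.086 -0.0541
outL [ 0.5712 -0.1934  0.163 ] 0.1027 0.0543
bot [ 0.5653 -0.3123  0.16  ] 0.0662 -0.0591
lowerouter? [ 0.5507 -0.3229  0.04  ] 0.0494 -0.0655
```

```bash
python3 -m handwheel '[{"xyz":[0.8,0,1.2],"rotation":[1.2,0,-0.5],"claw":0},{"xyz":[0,3,0],"rotation":[0.3,0,-0.4],"claw":0},{"xyz":[0,3.5,0],"rotation":[0,0,0],"claw":0},{"xyz":[0,3,0],"rotation":[0,0,0],"claw":0}]';python3 st.py .135 .03 .13
```

```text
clock: 5.7
eef_pos: [0.6164, -0.2096, 0.1447]
eef_rot: [0.564, -0.558, 0.424, -0.437]
force: [0.2, -0.6, -0.3]
gripper_width: 0.0
clamp xyz 0.1422 0.0269 0.1447 F [ 0.2 -0.6 -0.3] gw 0.0 t 5.7
rot fix [-1.02  0.02  0.59]
delta cm [-0.32  1.46 -0.75]
```

```bash
python3 -m handwheel '[{"xyz":[0,0.8,-1.5],"rotation":[0,0,0],"claw":0},{"xyz":[0,0.3,-2],"rotation":[0,0,0],"claw":0},{"xyz":[0,0,-2],"rotation":[0,0,0],"claw":0},{"xyz":[0,0,-1.5],"rotation":[0,0,0],"claw":0}]';python3 st.py .04 .03 .13
```

```text
clock: 6.1
eef_pos: [0.5484, -0.2249, 0.1285]
eef_rot: [0.566, -0.558, 0.422, -0.435]
force: [2.0, -0.8, 1.3]
gripper_width: -0.004
clamp xyz 0.0726 0.0297 0.1285 F [ 2.  -0.8  1.3] gw -0.004 t 6.1
rot fix [-1.15  0.33  0.45]
delta cm [-0.05 -0.22 -3.25]
```

```bash
python3 -m handwheel '[{"xyz":[0,0,-1.5],"rotation":[0,0,0],"claw":0},{"xyz":[0,0,-1.5],"rotation":[0,0,0],"claw":0},{"xyz":[0,0,-1.5],"rotation":[0,0,0],"claw":0}]';python3 st.py .04 .03 .13; python3 - <<'E'
from h import *
im,c=snap('scene','pics/s8.png');crop(im,260,80,460,240,4,'pics/s8c.png')
E
```

```text
clock: 6.4
eef_pos: [0.5069, -0.2369, 0.13]
eef_rot: [0.568, -0.557, 0.418, -0.439]
force: [2.0, 1.3, 0.3]
gripper_width: 0.002
clamp xyz 0.0294 0.0289 0.13 F [2.  1.3 0.3] gw 0.002 t 6.4
rot fix [-1.75  0.42  0.74]
delta cm [-0.11  0.03  1.06]
```

View pics/s8c.png

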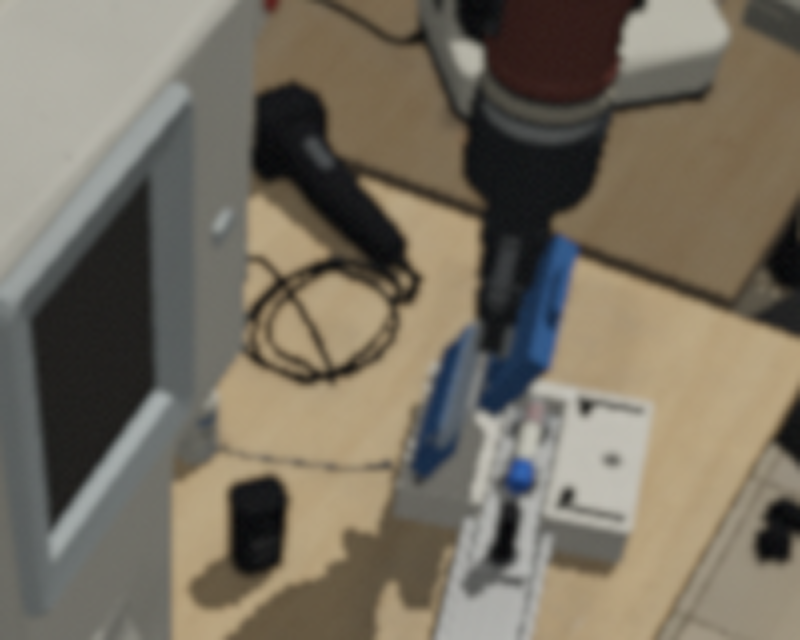

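The lid has come forward, with its edge at (560,250) in the crop and about 1.2 rad. I'll pull a bit more, then lift clear.

```bash
python3 -m handwheel '[{"xyz":[0,0,-1.5],"rotation":[0,0,0],"claw":0},{"xyz":[0,0,-1.5],"rotation":[0,0,0],"claw":0},{"xyz":[0,0,-0.5],"rotation":[0,0,0],"claw":0},{"xyz":[0,-4,0],"rotation":[-1,0,0],"claw":0},{"xyz":[0,-4,0],"rotation":[-0.5,0,0.5],"claw":0}]';python3 st.py .04 .03 .13; python3 - <<'E'
from h import *
im,c=snap('scene','pics/s9.png');crop(im,260,80,460,240,4,'pics/s9c.png')
T=T_tool(); c=cam('top')
# pin knob
im=cv2.imread('pics/top0.png');hsv=cv2.cvtColor(im,cv2.COLOR_BGR2HSV)
m=(((hsv[...,0]<8)|(hsv[...,0]>172))&(hsv[...,1]>120)).astype(np.uint8); m[:230]=0;m[290:]=0;m[:,:260]=0;m[:,310:]=0
M=cv2.moments(m,True);u=M['m10']/M['m00'];v=M['m01']/M['m00'];print(u,v,M['m00'],onz(c,u,v,.081))
E
```

```text
clock: 6.95
eef_pos: [0.4639, -0.2461, 0.2075]
eef_rot: [-0.561, 0.563, -0.431, 0.428]
force: [1.5, -0.3, -0.5]
gripper_width: 0.001
clamp xyz -0.0145 0.0312 0.2075 F [ 1.5 -0.3 -0.5] gw 0.001 t 6.95
rot fix [ 0.34  0.22 -0.12]
delta cm [0.15 7.71 5.5 ]
285.95 252.2 40.0 [0.48375987 0.1191984  0.081     ]
```

View pics/s9c.png

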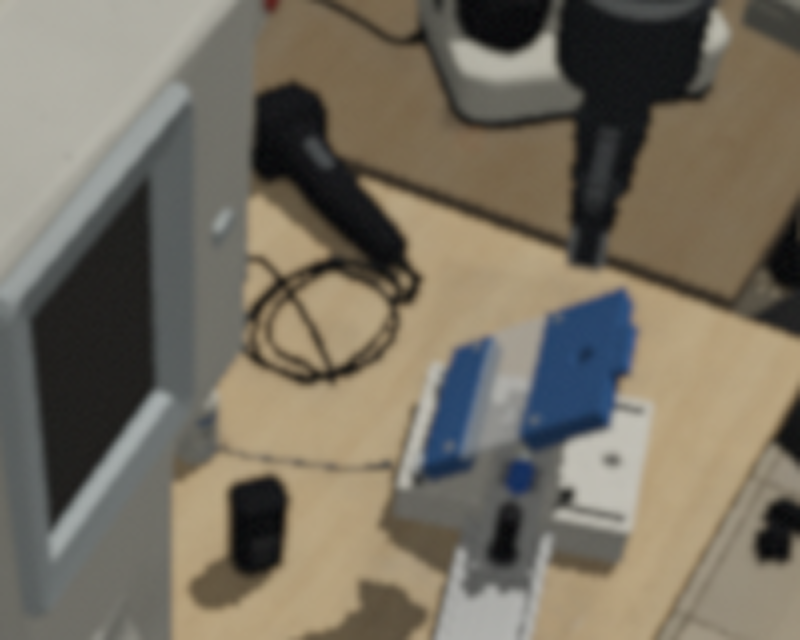

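The lid is swinging shut at about 0.6 rad. I'll head for the pin while it settles, first stopping at a viewing pose.

```bash
python3 -m handwheel '[{"xyz":[-4.5,-1,-1.0],"rotation":[0,0,0],"claw":0},{"xyz":[-4.7,0,-1.3],"rotation":[0,0,0],"claw":4},{"xyz":[-4.7,0,-1.3],"rotation":[0,0,0],"claw":4},{"xyz":[-4.7,0,-1.3],"rotation":[0,0,0],"claw":4},{"xyz":[-4.7,0,-1.2],"rotation":[0,0,0],"claw":4}]';python3 -m handwheel '[{"xyz":[-3.5,0,-1.0],"rotation":[0,0,0],"claw":4},{"xyz":[0,0,0],"rotation":[0,0,0],"claw":4},{"xyz":[0,0,0],"rotation":[0,0,0],"claw":4}]';python3 st.py .04 .03 .13; python3 - <<'E'
from h import *
im,c=snap('wrist','pics/w10.png')
im,c=snap('scene','pics/s10.png');crop(im,260,80,460,240,4,'pics/s10c.png')
E
```

```text
clock: 7.5
eef_pos: [0.3535, -0.0391, 0.224]
eef_rot: [0.561, -0.557, 0.423, -0.443]
force: [0.1, 1.0, -0.0]
gripper_width: 0.469
clock: 7.8
eef_pos: [0.3316, -0.0013, 0.2238]
eef_rot: [0.565, -0.559, 0.418, -0.439]
force: [-0.6, -1.4, -0.6]
gripper_width: 0.469
clamp xyz -0.079 0.3018 0.2238 F [-0.6 -1.4 -0.6] gw 0.469 t 7.8
rot fix [-1.41  0.31  1.07]
delta cm [27.06 10.17 11.51]
```

View pics/w10.png

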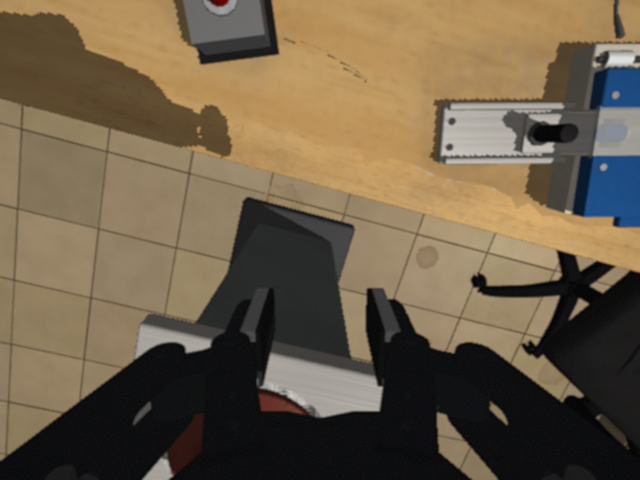

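View pics/s10.png

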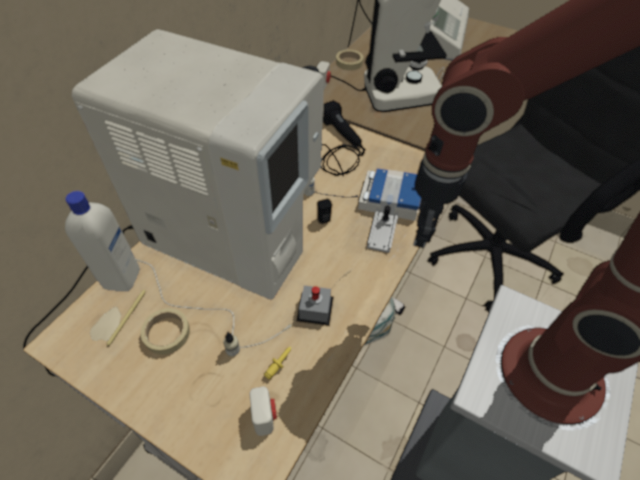

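The lid is now shut. The yellow decoy pin is lying on its side at scene (277,362), although I never went near it. The red pin is at wrist pixel (220,5). I'll move closer for a good fix.

```bash
python3 -m handwheel '[{"xyz":[-1.8,0,4],"rotation":[-1,0,1],"claw":5},{"xyz":[-1.8,0,4],"rotation":[0,0,0],"claw":5},{"xyz":[-1,0,2.5],"rotation":[0,0,0],"claw":5},{"xyz":[0,0,0],"rotation":[0,0,0],"claw":5},{"xyz":[0,0,0],"rotation":[0,0,0],"claw":5}]';python3 st.py; python3 - <<'E'
from h import *
im,c=snap('wrist','pics/w11.png')
hsv=cv2.cvtColor(im,cv2.COLOR_BGR2HSV)
m=(((hsv[...,0]<8)|(hsv[...,0]>172))&(hsv[...,1]>130)).astype(np.uint8); m[300:]=0
n,l,s,ce=cv2.connectedComponentsWithStats(m)
for i in range(1,n):
    if s[i,4]>60: print(s[i],ce[i],onz(c,*ce[i],.081))
im,c=snap('top','pics/t11.png')
E
```

```text
clock: 8.4
eef_pos: [0.4281, 0.0644, 0.2225]
eef_rot: [0.558, -0.557, 0.433, -0.436]
force: [0.2, 0.3, 0.6]
gripper_width: 0.587
clamp xyz 0.0312 0.3403 0.2225 F [0.2 0.3 0.6] gw 0.587 t 8.4
rot fix [-0.25 -0.9   0.09]
[  0 115  30  27 569] [ 12.83655536 126.07908612] [0.44697608 0.31028988 0.081     ]
[258 128  26  23 449] [270.41648107 138.87305122] [0.48548693 0.11864877 0.081     ]
```

View pics/w11.png

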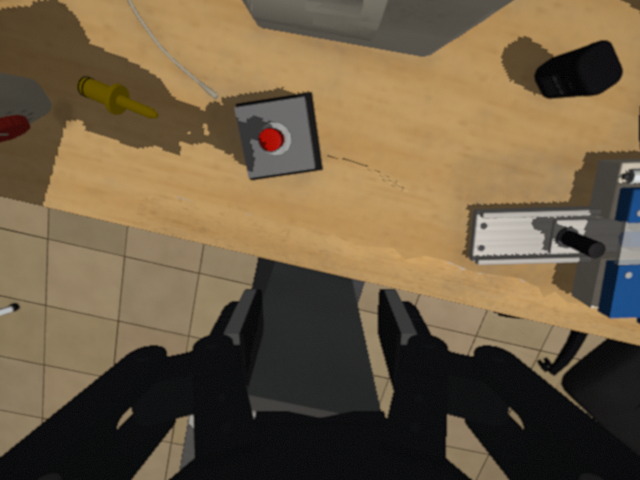

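View pics/t11.png

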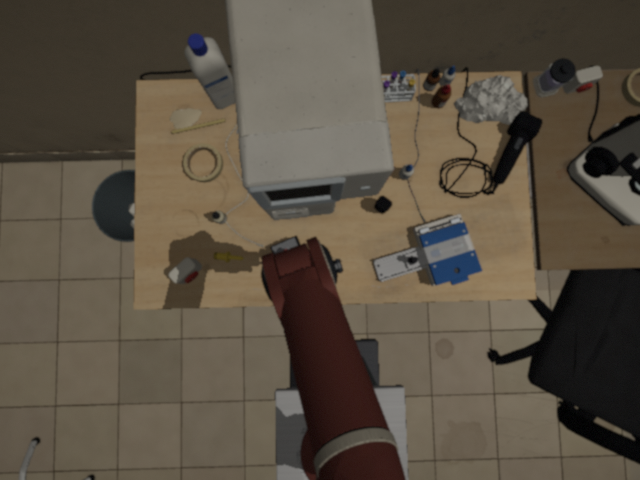

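```bash
cat > stw.py <<'E'
from h import *
import sys
T=T_tool();s=telemetry.state()
print('pos',T[:3,3].round(4),'F',s['force'].round(1),'gw',round(s['gripper_width'],3),'t',s['clock'],'tilt',T[:2,1].round(3),'yaw',np.degrees(np.arctan2(T[1,2],T[0,2])).round(1))
Z=T[:3,2].copy();Z[2]=0;Z/=np.linalg.norm(Z);Yv=np.array([0,0,-1.]);W=np.column_stack([np.cross(Yv,Z),Yv,Z])
print('rot fix',np.degrees(R.from_matrix(T[:3,:3].T@W).as_rotvec()).round(2))
if len(sys.argv)>1:
    p=np.array(list(map(float,sys.argv[1:4]))); print('delta cm',(T[:3,:3].T@(p-T[:3,3])*100).round(2))
E
python3 stw.py .4855 .1187 .15; python3 - <<'E'
from h import *
c=cam('wrist')
for u,v in [(425,55),(340,40),(250,22),(365,35)]: print(onz(c,u,v,0).round(3),onz(c,u,v,.05).round(3))
E
```

```text
pos [0.4275 0.0642 0.2227] F [-1.  -0.8  0.6] gw 0.582 t 8.5 tilt [ 0.005 -0.001] yaw 14.1
rot fix [-0.28 -0.    0.1 ]
delta cm [-3.89  7.3   6.92]
[0.589 0.005 0.   ] [0.577 0.015 0.05 ]
[0.581 0.084 0.   ] [0.57  0.084 0.05 ]
[0.576 0.167 0.   ] [0.566 0.156 0.05 ]
[0.591 0.063 0.   ] [0.579 0.066 0.05 ]
```

```bash
python3 -m handwheel '[{"xyz":[-1.9,2,3.4],"rotation":[0,0,0],"claw":5},{"xyz":[-1.7,2,3.0],"rotation":[0,0,0],"claw":5},{"xyz":[-0.3,2,0.5],"rotation":[0,0,0],"claw":5},{"xyz":[0,0,0],"rotation":[0,0,0],"claw":5},{"xyz":[0,0,0],"rotation":[0,0,0],"claw":5}]';python3 stw.py .4855 .1187 .1; python3 - <<'E'
from h import *
im,c=snap('wrist','pics/w12.png')
hsv=cv2.cvtColor(im,cv2.COLOR_BGR2HSV)
m=(((hsv[...,0]<8)|(hsv[...,0]>172))&(hsv[...,1]>130)).astype(np.uint8)
n,l,s,ce=cv2.connectedComponentsWithStats(m)
for i in range(1,n):
    if s[i,4]>60: print(s[i],ce[i],onz(c,*ce[i],.081))
E
```

```text
clock: 9.0
eef_pos: [0.4853, 0.1123, 0.1624]
eef_rot: [-0.555, 0.555, -0.436, 0.441]
force: [0.2, -0.4, -0.2]
gripper_width: 0.583
pos [0.4853 0.1123 0.1624] F [ 0.2 -0.4 -0.2] gw 0.583 t 9.0 tilt [ 0.005 -0.005] yaw 13.4
rot fix [-0.23 -0.    0.38]
delta cm [-0.66  6.24  0.15]
[  0 207  31  24 482] [ 13.39834025 217.52697095] [0.46080879 0.30905378 0.081     ]
[297 224  27  35 728] [309.98626374 241.84065934] [0.48857088 0.12007092 0.081     ]
```

View pics/w12.png

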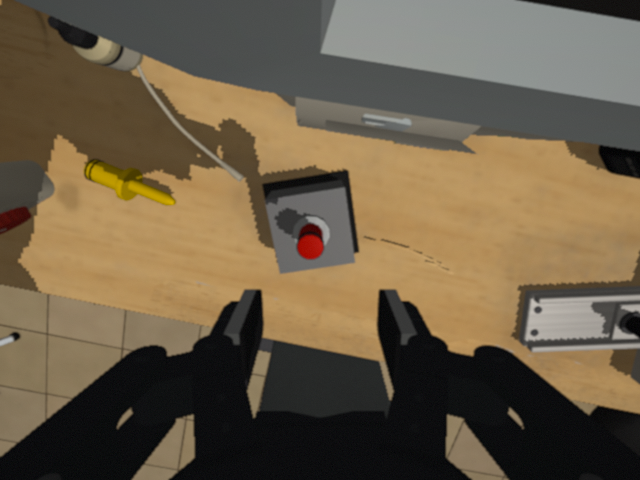

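The red knob's top is at (310,246), on a white flange at (312,232). That puts the pin at about (0.4857, 0.1195). I'll descend over it.

```bash
python3 -m handwheel '[{"xyz":[-0.7,2.5,0.2],"rotation":[-0.2,0,0.3],"claw":5},{"xyz":[0,3,0],"rotation":[0,0,0],"claw":5},{"xyz":[0,0,0],"rotation":[0,0,0],"claw":5},{"xyz":[0,0,0],"rotation":[0,0,0],"claw":5}]';python3 stw.py .4857 .1195 .052; python3 - <<'E'
from h import *
im,c=snap('wrist','pics/w13.png')
E
```

```text
clock: 9.45
eef_pos: [0.4872, 0.1157, 0.1123]
eef_rot: [0.555, -0.552, 0.437, -0.443]
force: [-0.3, 0.2, -0.4]
gripper_width: 0.586
pos [0.4872 0.1157 0.1123] F [-0.3  0.2 -0.4] gw 0.586 t 9.45 tilt [ 0.01  -0.002] yaw 13.0
rot fix [-0.53 -0.    0.21]
delta cm [-0.43  6.03 -0.12]
```

View pics/w13.png

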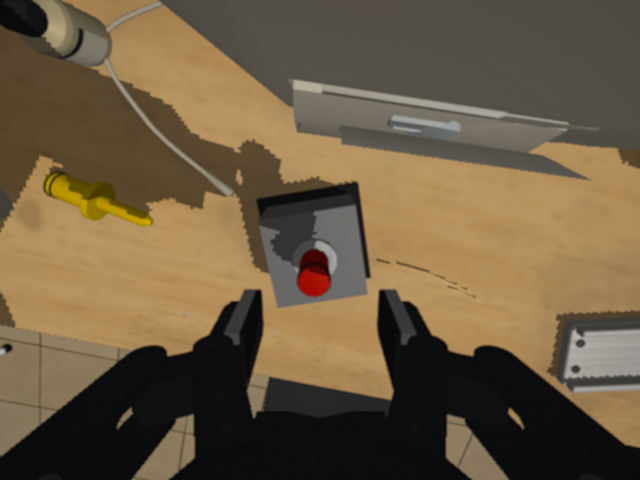

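```bash
python3 - <<'E'
from h import *
print(onz(cam('wrist'),314,279.5,.081))
E
python3 -m handwheel '[{"xyz":[-0.4,2.5,-0.1],"rotation":[-0.4,0,0.2],"claw":5},{"xyz":[-0.1,2,0],"rotation":[0,0,0],"claw":5},{"xyz":[0,0,0],"rotation":[0,0,0],"claw":5},{"xyz":[0,0,0],"rotation":[0,0,0],"claw":5}]';python3 stw.py .4857 .1195 .052
```

```text
[0.48639912 0.11921745 0.081     ]
clock: 9.9
eef_pos: [0.49, 0.12, 0.0737]
eef_rot: [0.557, -0.549, 0.437, -0.445]
force: [-0.6, 0.5, 0.5]
gripper_width: 0.586
pos [0.49   0.12   0.0737] F [-0.6  0.5  0.5] gw 0.586 t 9.9 tilt [0.015 0.003] yaw 12.8
rot fix [-0.89 -0.    0.05]
delta cm [-0.05  2.16 -0.46]
```

```bash
python3 -m handwheel '[{"xyz":[0,0.9,-0.4],"rotation":[-0.8,0,0],"claw":5},{"xyz":[0,0.9,0],"rotation":[0,0,0],"claw":5},{"xyz":[0,0,0],"rotation":[0,0,0],"claw":5}]';python3 stw.py .4857 .1195 .052
```

```text
clock: 10.2
eef_pos: [0.488, 0.1192, 0.0576]
eef_rot: [0.554, -0.551, 0.44, -0.443]
force: [0.5, 0.0, 0.9]
gripper_width: 0.586
pos [0.488  0.1192 0.0576] F [0.5 0.  0.9] gw 0.586 t 10.2 tilt [0.007 0.001] yaw 12.8
rot fix [-0.37 -0.    0.04]
delta cm [-0.08  0.56 -0.23]
```

```bash
python3 -m handwheel '[{"xyz":[0,0.4,-0.3],"rotation":[-0.3,0,0],"claw":5},{"xyz":[0,0.1,0],"rotation":[0,0,0],"claw":3},{"xyz":[0,0,0],"rotation":[0,0,0],"claw":1},{"xyz":[0,0,0],"rotation":[0,0,0],"claw":0.5},{"xyz":[0,0,0],"rotation":[0,0,0],"claw":0.5}]' 40;python3 stw.py .4857 .1195 .052; python3 - <<'E'
from h import *
im,c=snap('wrist','pics/w14.png')
E
```

```text
clock: 10.7
eef_pos: [0.485, 0.1185, 0.0524]
eef_rot: [0.553, -0.553, 0.441, -0.442]
force: [0.6, 0.3, -1.4]
gripper_width: 0.199
pos [0.485  0.1185 0.0524] F [ 0.6  0.3 -1.4] gw 0.199 t 10.7 tilt [ 0.001 -0.001] yaw 12.8
rot fix [-0.05 -0.    0.05]
delta cm [-0.08  0.05  0.09]
```

View pics/w14.png

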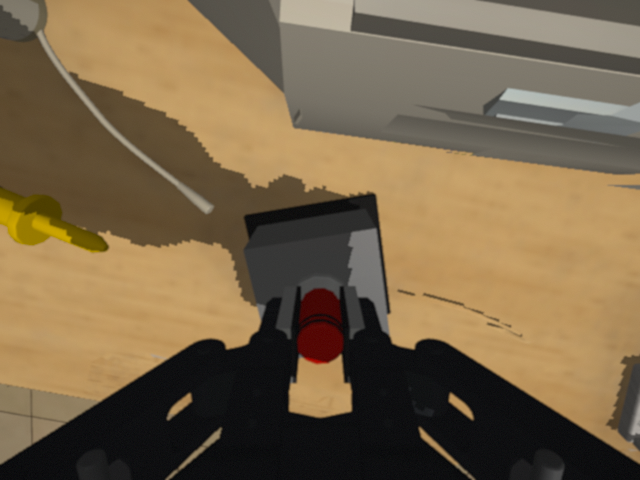

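The fingers hold the knob at (320,325). Lifting straight up.

```bash
python3 -m handwheel '[{"xyz":[0,0,0],"rotation":[0,0,0],"claw":0},{"xyz":[0,-2,0],"rotation":[0,0,0],"claw":0},{"xyz":[0,-2,0],"rotation":[0,0,0],"claw":0},{"xyz":[0,-2,0],"rotation":[0,0,0],"claw":0},{"xyz":[0,-3,0],"rotation":[0,0,0],"claw":0}]' 80;python3 stw.py .4857 .1195 .052
```

```text
clock: 11.25
eef_pos: [0.4817, 0.1175, 0.141]
eef_rot: [-0.55, 0.556, -0.443, 0.439]
force: [0.5, 0.0, -0.6]
gripper_width: 0.186
pos [0.4817 0.1175 0.141 ] F [ 0.5  0.  -0.6] gw 0.186 t 11.25 tilt [-0.01  -0.004] yaw 12.8
rot fix [0.58 0.   0.07]
delta cm [-0.12  8.89  0.52]
```

```bash
python3 -m handwheel '[{"xyz":[3.5,-2,-1.3],"rotation":[0.3,0,0],"claw":0},{"xyz":[4.5,-1,-1.6],"rotation":[0,-0.4,0],"claw":0},{"xyz":[4.5,0,-1.6],"rotation":[0,-0.4,0],"claw":0},{"xyz":[4.5,0,-1.6],"rotation":[0,-0.4,0],"claw":0},{"xyz":[4.5,0,-1.6],"rotation":[0,-0.4,0],"claw":0}]';python3 st.py -.055 0 .17;python3 stw.py
```

```text
clock: 11.75
eef_pos: [0.4623, -0.1057, 0.1766]
eef_rot: [0.567, -0.56, 0.425, -0.429]
force: [1.6, -0.8, -1.3]
gripper_width: 0.183
clamp xyz 0.0202 0.1671 0.1766 F [ 1.6 -0.8 -1.3] gw 0.183 t 11.75
rot fix [-0.67  0.67 -0.11]
delta cm [16.63  0.53 -7.72]
pos [ 0.4623 -0.1057  0.1766] F [ 1.6 -0.8 -1.3] gw 0.183 t 11.75 tilt [0.011 0.005] yaw 15.7
rot fix [-0.67  0.   -0.11]
```

```bash
python3 -m handwheel '[{"xyz":[4,0,-1.8],"rotation":[-0.3,0.3,0],"claw":0},{"xyz":[4,0,-1.8],"rotation":[-0.3,0.3,0],"claw":0},{"xyz":[3.5,0,-1.7],"rotation":[0,0,0],"claw":0},{"xyz":[2,0,-1],"rotation":[0,0,0],"claw":0},{"xyz":[0,0,0],"rotation":[0,0,0],"claw":0}]';python3 -m handwheel '[{"xyz":[0,0,0],"rotation":[0,0,0],"claw":0}]';python3 st.py -.055 0 .13;python3 - <<'E'
from h import *
im,c=snap('wrist','pics/w15.png');im,c=snap('scene','pics/s15.png');crop(im,320,120,480,240,5,'pics/s15c.png')
E
```

```text
clock: 12.25
eef_pos: [0.4313, -0.2682, 0.1754]
eef_rot: [-0.557, 0.559, -0.434, 0.435]
force: [0.3, 0.8, -0.6]
gripper_width: 0.184
clock: 12.35
eef_pos: [0.431, -0.2679, 0.1751]
eef_rot: [-0.557, 0.558, -0.435, 0.435]
force: [0.2, 0.1, -0.5]
gripper_width: 0.184
clamp xyz -0.0519 0.0186 0.1751 F [ 0.2  0.1 -0.5] gw 0.184 t 12.35
rot fix [ 0.12 -0.91  0.07]
delta cm [ 1.86  4.51 -0.27]
```

View pics/w15.png

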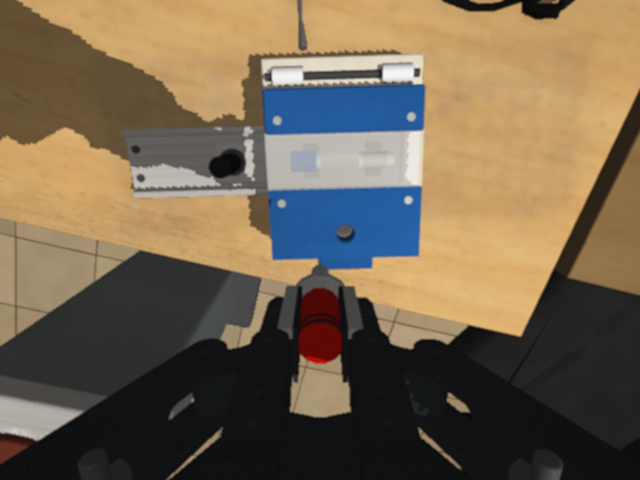

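View pics/s15c.png

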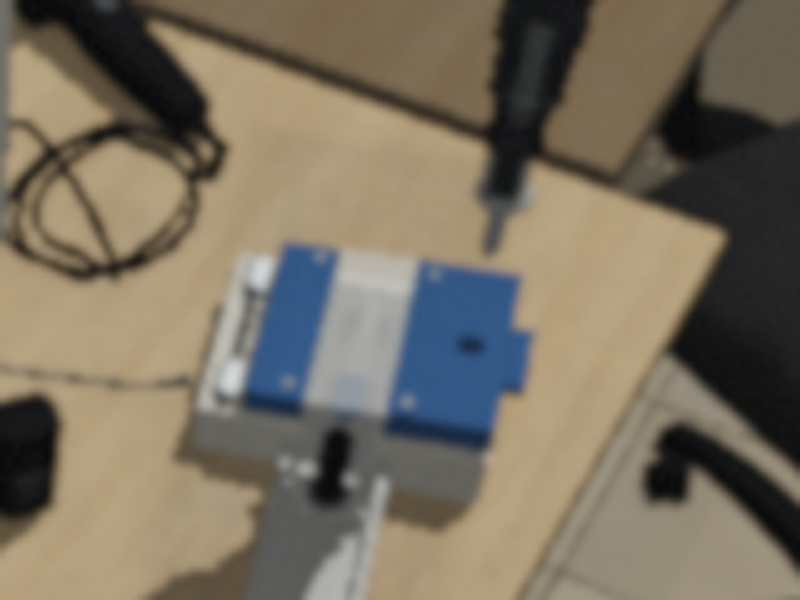

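The wrist view shows the lid shut, with its hole at (345,232), and the pin's tip showing at (320,267). I'll compute both positions.

```bash
cat > pm.py <<'E'
from h import *
import sys
fn=sys.argv[1]; 
im,c=snap('wrist',fn)
T=T_tool()
O=np.array([.486,-.2724]);a=np.radians(15);X=np.array([np.cos(a),np.sin(a)]);Y=np.array([-X[1],X[0]])
hsv=cv2.cvtColor(im,cv2.COLOR_BGR2HSV)
blue=((hsv[...,0]>100)&(hsv[...,0]<125)&(hsv[...,1]>120)).astype(np.uint8)
ct,h=cv2.findContours(blue,cv2.RETR_CCOMP,cv2.CHAIN_APPROX_NONE)
for i,k in enumerate(ct):
    A=cv2.contourArea(k)
    if h[0][i][3]>=0 and 80<A<1500:
        (u,v),ax,an=cv2.fitEllipse(k); p=onz(c,u,v,.0515); d=p[:2]-O; print('hole?',u,v,ax,p.round(4),(d@X).round(4),(d@Y).round(4))
crop(im,240,180,400,300,5,fn.replace('.png','c.png'))
E
python3 pm.py pics/w16.png
```

```text
hole? 345.0895080566406 231.7526092529297 (13.835612297058105, 17.647783279418945) [ 0.435  -0.2856  0.0515] -0.0527 0.0004
hole? 282.2580261230469 203.82423400878906 (10.252274513244629, 10.5885009765625) [ 0.4446 -0.2336  0.0515] -0.03 0.0482
hole? 408.78851318359375 200.5832977294922 (10.778284072875977, 10.870942115783691) [ 0.4705 -0.3258  0.0515] -0.0288 -0.0476
hole? 278.0849609375 120.79122161865234 (10.833335876464844, 11.478225708007812) [ 0.5023 -0.2178  0.0515] 0.0299 0.0485
hole? 411.7751159667969 117.46871185302734 (10.887418746948242, 11.24239444732666) [ 0.5277 -0.3089  0.0515] 0.0309 -0.0461
```

View pics/w16c.png

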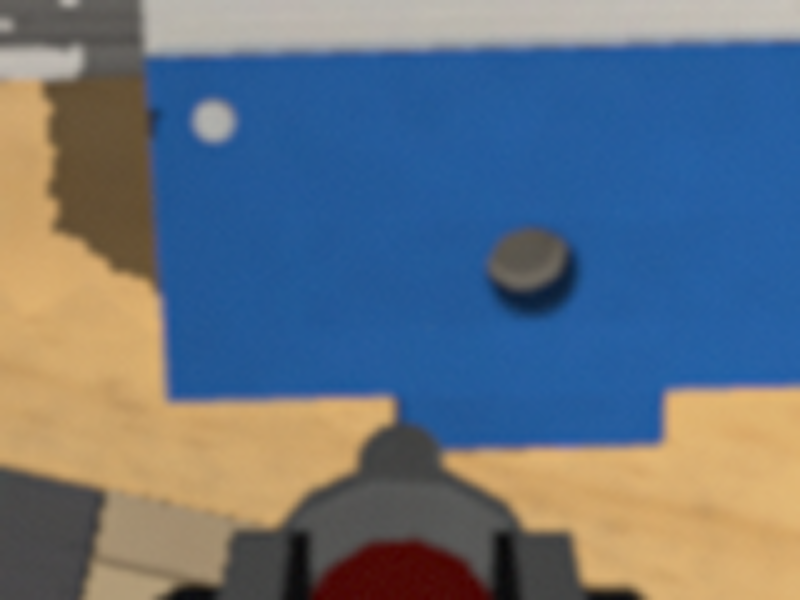

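```bash
python3 - <<'E'
from h import *
m=optics.camera_model('wrist'); f=240/np.tan(np.radians(m['fovy']/2)); c=(f,m['cx'],m['cy'],m['T_tool_cam'])
t=np.linspace(0,2*np.pi,73)
for z in (-.001,0,.001,.002):
    top=np.array([proj(c,[.009*np.cos(a),-.0286,z+.009*np.sin(a)]) for a in t])
    fl=np.array([proj(c,[.014*np.cos(a),-.0286+.037,z+.014*np.sin(a)]) for a in t])
    sh=np.array([proj(c,[.005*np.cos(a),.0404,z+.005*np.sin(a)]) for a in t])
    print(z,'knobtop rows',top[:,1].min().round(1),top[:,1].max().round(1),'cols',top[:,0].min().round(1),top[:,0].max().round(1),'flange top row',fl[:,1].min().round(1),'shank row min',sh[:,1].min().round(1),sh[:,0].min().round(1),sh[:,0].max().round(1))
im=cv2.imread('pics/w16.png');print(im[340:375,320]); print(im[258:285,320].tolist())
E
```

```text
-0.001 knobtop rows 326.7 368.9 cols 297.5 346.3 flange top row 273.7 shank row min 266.0 312.3 330.3
0 knobtop rows 324.3 366.6 cols 297.5 346.4 flange top row 271.7 shank row min 264.3 312.2 330.3
0.001 knobtop rows 321.8 364.3 cols 297.4 346.4 flange top row 269.7 shank row min 262.6 312.2 330.3
0.002 knobtop rows 319.4 362.1 cols 297.4 346.5 flange top row 267.6 shank row min 260.9 312.2 330.4
[[  6   9  94]
 [  9  12  94]
 [  4  10  94]
 [  1   3  91]
 [  6  10  93]
 [  2   6  93]
 [  5   8  93]
 [  2   7  93]
 [  8  13  95]
 [  6   8  94]
 [  6  10  93]
 [  1   6  93]
 [  7  11  94]
 [  9  10  94]
 [  6  10  93]
 [ 11  14  94]
 [  3   6  91]
 [  5   5  90]
 [  5   8  98]
 [  0   5 129]
 [  0  10 168]
 [  0  11 185]
 [ 26  40 183]
 [ 66  88 174]
 [ 99 129 165]
 [109 140 161]
 [108 140 163]
 [106 138 160]
 [105 135 158]
 [ 94 123 143]
 [ 89 118 138]
 [103 137 159]
 [108 144 166]
 [108 144 165]
 [111 147 167]]
[[153, 89, 35], [143, 84, 40], [131, 79, 47], [125, 77, 48], [125, 78, 50], [118, 76, 51], [98, 71, 56], [74, 65, 61], [64, 65, 65], [65, 66, 66], [64, 65, 65], [65, 66, 66], [65, 66, 65], [66, 66, 68], [66, 66, 67], [66, 67, 67], [68, 69, 68], [72, 72, 72], [78, 79, 79], [86, 87, 86], [85, 86, 87], [84, 86, 86], [84, 85, 85], [83, 84, 86], [83, 85, 85], [84, 86, 86], [84, 85, 86]]
```

```bash
python3 -m handwheel '[{"xyz":[1.2,2,-0.2],"rotation":[0,-0.4,0],"claw":0},{"xyz":[0.7,2.2,-0.1],"rotation":[0,-0.4,0],"claw":0},{"xyz":[0,1,0],"rotation":[0,0,0],"claw":0},{"xyz":[0,0,0],"rotation":[0,0,0],"claw":0},{"xyz":[0,0,0],"rotation":[0,0,0],"claw":0}]';python3 st.py -.055 0 .11;python3 pm.py pics/w17.png
```

```text
clock: 13.0
eef_pos: [0.4382, -0.2781, 0.1237]
eef_rot: [0.565, -0.564, 0.425, -0.427]
force: [-0.7, -0.3, -0.7]
gripper_width: 0.186
clamp xyz -0.0477 0.0068 0.1237 F [-0.7 -0.3 -0.7] gw 0.186 t 13.0
rot fix [-0.17  0.94  0.02]
delta cm [ 0.67  1.37 -0.75]
hole? 408.9912109375 226.44540405273438 (12.343671798706055, 12.473834991455078) [ 0.4706 -0.3259  0.0515] -0.0288 -0.0477
hole? 255.3052978515625 225.61688232421875 (11.746191024780273, 11.992305755615234) [ 0.4448 -0.2337  0.0515] -0.0298 0.0481
hole? 415.6488342285156 125.982666015625 (12.744062423706055, 13.751626968383789) [ 0.5279 -0.309   0.0515] 0.031 -0.0462
hole? 251.36328125 125.36327362060547 (13.0287446975708, 13.29293441772461) [ 0.5023 -0.2182  0.0515] 0.0298 0.0482
```

View pics/w17c.png

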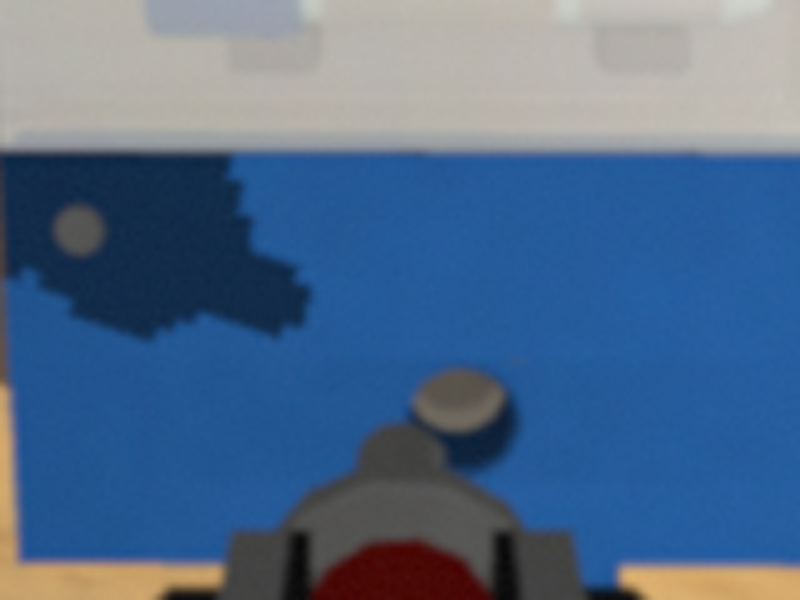

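```bash
python3 - <<'E'
from h import *
O=np.array([.486,-.2724]);a=np.radians(15);X=np.array([np.cos(a),np.sin(a)]);Y=np.array([-X[1],X[0]])
p=onz(cam('wrist'),332.4,263.6,.0515); d=p[:2]-O; print(p,d@X,d@Y)
E
python3 -m handwheel '[{"xyz":[0.7,0.4,-0.7],"rotation":[0,0.5,0],"claw":0},{"xyz":[0,0.5,0],"rotation":[0,0.4,0],"claw":0},{"xyz":[0,0,0],"rotation":[0,0,0],"claw":0},{"xyz":[0,0,0],"rotation":[0,0,0],"claw":0}]';python3 st.py -.055 0 .108;python3 pm.py pics/w18.png
```

```text
[ 0.43374787 -0.28695851  0.0515    ] -0.054239700146368204 -0.0005385926430223477
clock: 13.45
eef_pos: [0.4341, -0.2876, 0.1162]
eef_rot: [0.562, -0.56, 0.428, -0.433]
force: [0.2, -0.5, 0.0]
gripper_width: 0.185
clamp xyz -0.054 -0.0012 0.1162 F [ 0.2 -0.5  0. ] gw 0.185 t 13.45
rot fix [-0.34 -0.01  0.2 ]
delta cm [-0.13  0.82 -0.1 ]
hole? 319.17626953125 254.88357543945312 (15.543622016906738, 21.24913215637207) [ 0.4358 -0.2861  0.0515] -0.052 -0.0002
hole? 238.5 220.0 (12.321784019470215, 12.602498054504395) [ 0.4448 -0.2337  0.0515] -0.0298 0.048
hole? 398.5510559082031 218.01602172851562 (12.256999969482422, 13.00365161895752) [ 0.4707 -0.3259  0.0515] -0.0286 -0.0477
hole? 231.35389709472656 114.83832550048828 (13.33115291595459, 13.991732597351074) [ 0.5023 -0.2183  0.0515] 0.0297 0.048
hole? 402.7571716308594 112.61455535888672 (13.222968101501465, 13.996135711669922) [ 0.5278 -0.3091  0.0515] 0.0309 -0.0462
```

View pics/w18c.png

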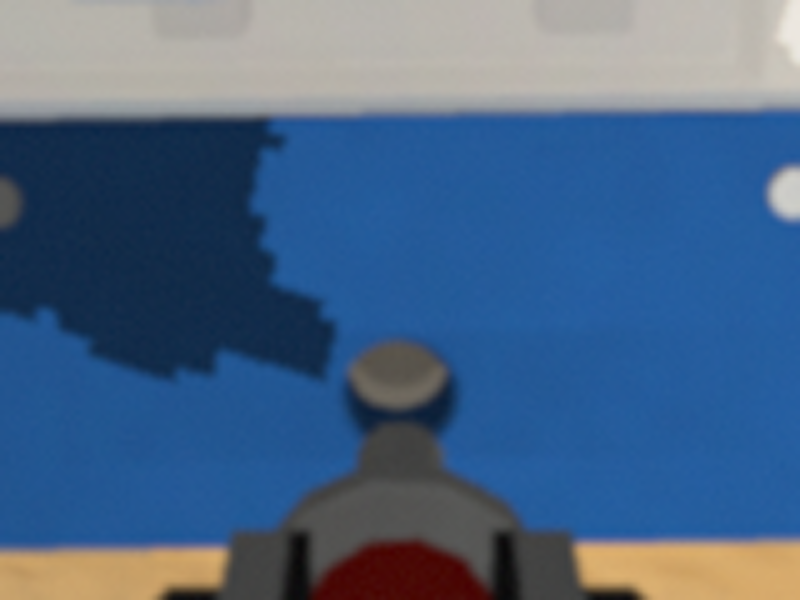

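```bash
python3 -m handwheel '[{"xyz":[0,1,0],"rotation":[-0.2,0,0.1],"claw":0},{"xyz":[0,0.3,0],"rotation":[0,0,0],"claw":0},{"xyz":[0,0,0],"rotation":[0,0,0],"claw":0}]';python3 st.py -.0545 -.001 .098;python3 pm.py pics/w19.png
```

```text
clock: 13.8
eef_pos: [0.4345, -0.2873, 0.1023]
eef_rot: [0.561, -0.561, 0.429, -0.431]
force: [-0.3, -0.1, -1.4]
gripper_width: 0.184
clamp xyz -0.0536 -0.0011 0.1023 F [-0.3 -0.1 -1.4] gw 0.184 t 13.8
rot fix [-0.15  0.02  0.09]
delta cm [-0.01  0.43 -0.09]
hole? 233.58497619628906 226.4805450439453 (13.051989555358887, 13.254190444946289) [ 0.4447 -0.2337  0.0515] -0.0298 0.048
hole? 404.2943115234375 224.5564727783203 (13.271806716918945, 13.602938652038574) [ 0.4706 -0.3259  0.0515] -0.0287 -0.0477
hole? 225.53529357910156 114.12447357177734 (13.812872886657715, 14.938187599182129) [ 0.5024 -0.2184  0.0515] 0.0298 0.048
hole? 409.5520935058594 111.91897583007812 (13.944596290588379, 14.897842407226562) [ 0.5278 -0.3091  0.0515] 0.0309 -0.0462
```

View pics/w19c.png

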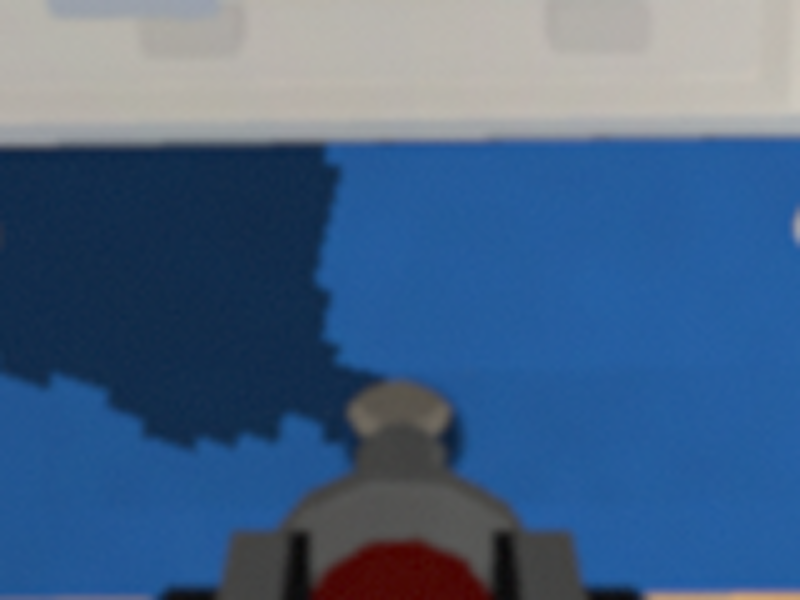

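The pin tip is at crop (402,430), entering the hole's outline (350–460). It is laterally centred and within about 1 mm fore and aft. Descending gently.

```bash
python3 -m handwheel '[{"xyz":[0,0.8,-0.1],"rotation":[-0.1,0,0.1],"claw":0},{"xyz":[0,0.4,0],"rotation":[0,0,0],"claw":0},{"xyz":[0,0,0],"rotation":[0,0,0],"claw":0}]';python3 st.py -.0545 -.001 .098;python3 pm.py pics/w20.png
```

```text
clock: 14.15
eef_pos: [0.4335, -0.2875, 0.0892]
eef_rot: [0.561, -0.561, 0.43, -0.43]
force: [-0.1, 0.3, -0.9]
gripper_width: 0.186
clamp xyz -0.0546 -0.001 0.0892 F [-0.1  0.3 -0.9] gw 0.186 t 14.15
rot fix [-0.04  0.03 -0.03]
delta cm [ 0.   -0.88  0.01]
hole? 228.18357849121094 230.9341583251953 (13.747981071472168, 14.0360689163208) [ 0.4448 -0.2338  0.0515] -0.0298 0.048
hole? 410.3316955566406 229.09603881835938 (13.932355880737305, 14.430541038513184) [ 0.4706 -0.3258  0.0515] -0.0287 -0.0476
hole? 218.94757080078125 110.89649200439453 (14.655651092529297, 16.041805267333984) [ 0.5023 -0.2184  0.0515] 0.0297 0.0479
hole? 416.6398010253906 108.49039459228516 (14.870455741882324, 15.76834774017334) [ 0.5278 -0.309   0.0515] 0.0309 -0.0461
```

View pics/w20c.png

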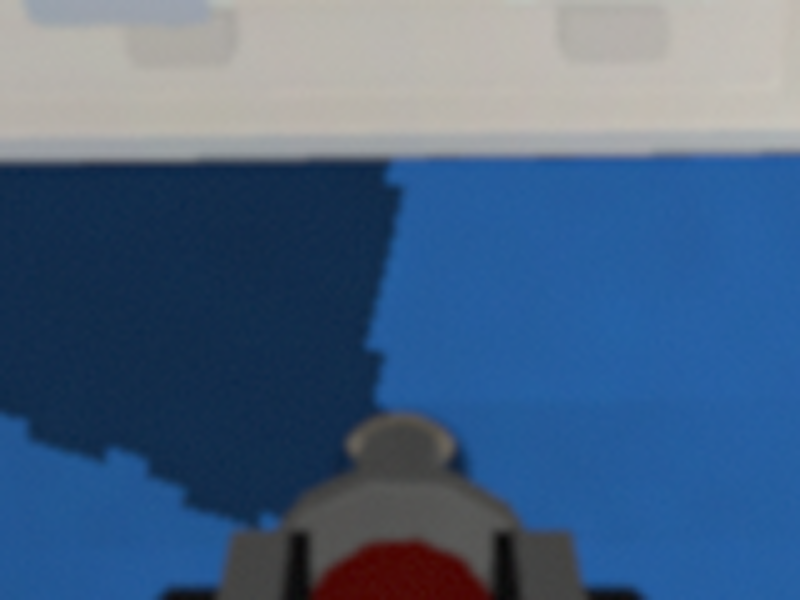

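The pin is inside the lid's hole with no contact force. Continuing down.

```bash
python3 -m handwheel '[{"xyz":[0,0.8,0],"rotation":[0,0,0],"claw":0},{"xyz":[0,0.6,0],"rotation":[0,0,0],"claw":0},{"xyz":[0,0,0],"rotation":[0,0,0],"claw":0}]';python3 st.py -.055 -.0005 .076; python3 -m handwheel '[{"xyz":[0,0.8,0],"rotation":[0,0,0],"claw":0},{"xyz":[0,0.2,0],"rotation":[0,0,0],"claw":0}]';python3 st.py -.055 -.0005 .066
```

```text
clock: 14.5
eef_pos: [0.4337, -0.2876, 0.0744]
eef_rot: [0.561, -0.561, 0.43, -0.431]
force: [-0.1, -0.3, -1.2]
gripper_width: 0.184
clamp xyz -0.0545 -0.0012 0.0744 F [-0.1 -0.3 -1.2] gw 0.184 t 14.5
rot fix [-0.06  0.02  0.  ]
delta cm [-0.07 -0.16 -0.05]
clock: 14.7
eef_pos: [0.4334, -0.2877, 0.0637]
eef_rot: [0.561, -0.561, 0.43, -0.43]
force: [1.0, -0.0, -1.3]
gripper_width: 0.185
clamp xyz -0.0547 -0.0011 0.0637 F [ 1.  -0.  -1.3] gw 0.185 t 14.7
rot fix [-0.03  0.02 -0.  ]
delta cm [-0.06 -0.23 -0.03]
```

```bash
python3 -m handwheel '[{"xyz":[0,0.5,0],"rotation":[0,0,0],"claw":0},{"xyz":[0,0.5,0],"rotation":[0,0,0],"claw":0}]' 120;python3 st.py -.055 -.0005 .0544;python3 -m handwheel '[{"xyz":[0,0.6,0],"rotation":[0,0,0],"claw":0},{"xyz":[0,0.6,0],"rotation":[0,0,0],"claw":0}]';python3 st.py -.055 -.0005 .0544
```

```text
clock: 14.9
eef_pos: [0.433, -0.2883, 0.0541]
eef_rot: [-0.561, 0.561, -0.43, 0.43]
force: [-9.1, 4.3, 48.4]
gripper_width: 0.172
clamp xyz -0.0553 -0.0016 0.0541 F [-9.1  4.3 48.4] gw 0.172 t 14.9
rot fix [ 0.05 -0.    0.04]
delta cm [-0.11 -0.03  0.03]
clock: 15.1
eef_pos: [0.4331, -0.2884, 0.054]
eef_rot: [-0.559, 0.563, -0.43, 0.431]
force: [-12.8, 6.5, 53.8]
gripper_width: 0.172
clamp xyz -0.0553 -0.0017 0.054 F [-12.8   6.5  53.8] gw 0.172 t 15.1
rot fix [ 0.19 -0.03  0.29]
delta cm [-0.12 -0.04  0.03]
```

```bash
python3 -m handwheel '[{"xyz":[0,0.3,0],"rotation":[0,0,0],"claw":0},{"xyz":[0,0.3,0],"rotation":[0,0,0],"claw":0},{"xyz":[0,0.3,0],"rotation":[0,0,0],"claw":0}]';python3 st.py -.055 -.0005 .0544;python3 - <<'E'
from h import *
im,c=snap('wrist','pics/w21.png')
im,c=snap('scene','pics/s21.png');crop(im,320,120,480,240,5,'pics/s21c.png')
print(telemetry.state()['force'],telemetry.state()['eef_pos'])
E
```

```text
clock: 15.4
eef_pos: [0.433, -0.2882, 0.0544]
eef_rot: [-0.558, 0.564, -0.428, 0.433]
force: [-5.9, 2.2, 24.6]
gripper_width: 0.17
clamp xyz -0.0553 -0.0016 0.0544 F [-5.9  2.2 24.6] gw 0.17 t 15.4
rot fix [ 0.15 -0.01  0.61]
delta cm [-0.11 -0.    0.03]
[-5.72557595  1.4047455  23.19670605] [ 0.43301236 -0.28822867  0.05439858]
```

View pics/w21.png

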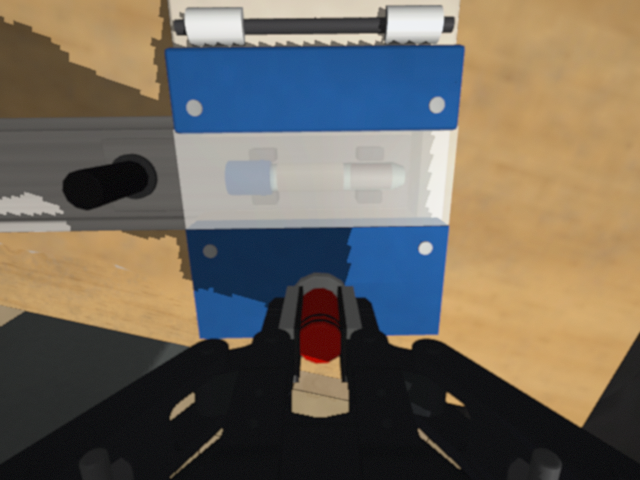

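View pics/s21c.png

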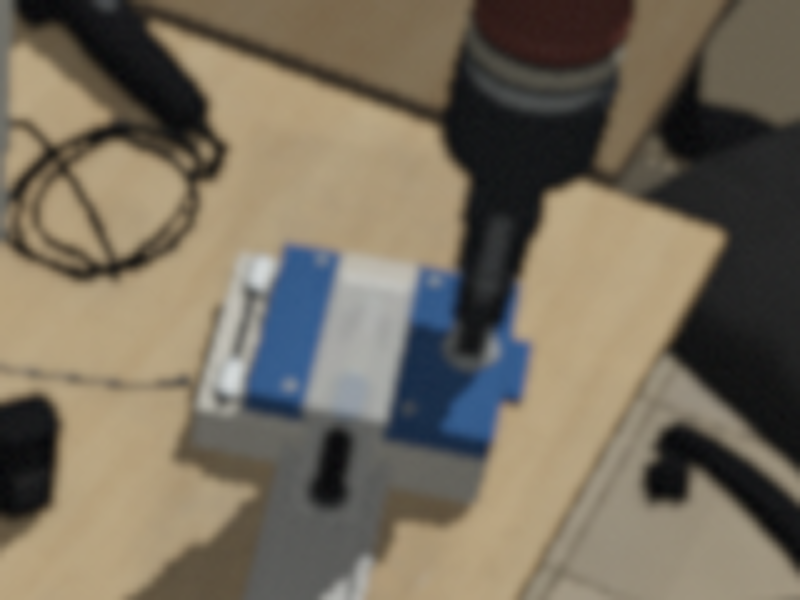

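The pin's flange is seated on the lid and the knob is held at wrist pixel (320,325). The TCP is at 0.0544 m, exactly the fully-in height, with a steady push of about 23 N. Handing in.

```bash
python3 -c "
from workcell import workorder; print(workorder.sign_off())"; python3 st.py
```

```text
the job is handed in; nothing more can be done
None
the job is handed in; nothing more can be done
```

The clamp is loaded and pinned shut, and I handed the job in at about 15.5 s of the 61 s allowed; sign-off reports no verdict.

**What I did:**
- **Carriage:** I pushed it home until it hit the end stop.
- **Lid:** I pulled it past its balance point, and it swung shut by itself.
- **Pin:** I took the red-knobbed pin from its stand, guided it through lid and base with the wrist camera, and pressed it down. I was still gripping the knob, at the 120 N grip setting, when I handed in.

**Last checks before sign-off:**
- **Height:** the TCP was at 54.4 mm, which puts the pin tip about 8 mm above the desk, its fully-in height. I worked this out from the arm's pose, with no direct view of the tip.
- **Push:** about 23 N downward and steady. It peaked at 54 N on first contact, so I eased it off.
- **Alignment:** tilt was under 1°, and the tool was about 1.6 mm from the hole axis.
- **Carriage:** before the lid was shut, the camera put its travel at about 58 mm, give or take 1.5 mm, against the 57.5 mm needed. I trusted the end-stop contact (about 27 N with no further movement) over that reading, and did not measure it again after closing the lid.

**Anything that disagreed:**
- The yellow look-alike pin was found lying on its side partway through, although the gripper had not been near it.
- The timer looked unmoved in the later pictures. I saw both bottles standing but did not measure any of the three.

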